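# Clear the tray and sift hazelnuts from walnuts

### The arm

A 6-joint arm with a two-finger parallel gripper is mounted at the origin on the work surface. World frame = base frame: x ahead of the robot, y to its left, z up, the work surface at z = 0. Lengths are in m, angles in degrees, forces in N, time in s.
With the tool pointing down it reaches from about 0.25 to 0.725 m from the base axis. Payload 9.7 kg.
Tool frame: the origin (TCP) lies at the very end of the fingers, on their centre line; the grasp point (between the pads) lies 19 mm behind it; z points along the fingers, y is the line along which they close (so a half turn about z gives the same grasp; the last joint's range is limited). The gripper opens to 85 mm and grips with 20 to 120 N. Pads are 22 mm wide; open, the fingers measure 114 mm over their backs; the gripper's body (76 mm by 85 mm) begins 54 mm behind the grasp point. The pads swing forward as they close: fully open they stand 13 mm farther back than shut.
Start: joints at [67.838, 4.979, 10.078, 95.1, 0, 90], TCP at [0.207, 0.509, 0.231] pointing down, gripper open.
Joint ranges: [-179.16, 179.16], [-48.56, 103.87], [-65.8, 70.77], [-126.05, 130.52], [-82.76, 87.17], [-180, 180]. Speed limits (degrees/s): [127.2, 127.2, 147.25, 180, 180, 180].

### API

Orientations are given as [roll, pitch, yaw] about the fixed x, y, z axes, in that order (R = Rz(yaw) Ry(pitch) Rx(roll)).
In Python, from workcell import bot, viewer, finder gives the robot as it stands. The module is installed in compiled form; this text tells all that it offers.
- The arm moves only by the shell command python3 -m inch 'ROWS' [FORCE]. ROWS is JSON, a list that holds one entry, the list of rows, each a list of 7 numbers: the opening in per cent of the stroke, from 0 (shut) to 100 (fully open), then the shift along the tool's x, y, z in mm, then the turn, a rotation vector about the tool's x, y, z in degrees. In form: [[[grip, tx, ty, tz, ax, ay, az], ...]]. A call has 1 to 8 rows; each row shifts and turns the commanded pose from where the row before left it, along the tool's axes as they then stand; what a row does not reach is not made up. A row lasts 1/8 s, in which the tool goes at most 62.5 mm and 10.7 degrees, less where a joint would pass 70% of its speed; a pose out of reach is approached as far as the arm can. A call with a gripper value outside its range is refused whole. The fingers move at their own pace and stop on an object; FORCE is the grip in N (left out, the last holds). Time passes only in rows, so rows that do not move let the fingers close. It gives the time, the measured TCP pose, the force, the opening and the grip force at its end, in the units of the state.
- bot.get_obs(): the state, without advancing time (a new reading comes with each control period).
- viewer.camera(name): name is "scene" or "top"; returns a dict with "pixels" (480x640x3 uint8, red, green, blue), "vfov" (degrees; the focal length in pixels is half the picture's height over the tangent of half this angle, whatever the lens; pixels are square), "cx", "cy" (the principal point, pixels), "R" (3x3) and "t" (3): a world point X has camera coordinates R X + t. Camera axes: x right, y down, z forward; pixel columns grow to the right and rows downward; lengths in m; the calibration is good to about 2 mm. A picture is of the moment at which its call begins. There is no depth.
- bot.job_done(): hands the job in; it is judged then, once.
Trained networks look in the newest picture that a camera, given by its name, has taken for a name from the list of things; names that differ only in an ending like _2 or _b are one class to them, and where a whole thing is asked for, a point or a joint stands for the part that bears it (a point fixed in the world has none). Each returns a list of dicts, best first, with "conf" (0 to 1); they miss things now and then, are a little off and sometimes report something else, mostly with a low value. They report only what shows in the picture. A call takes as long as a camera call.
- finder.outline_of(camera, thing): "pixels" (480x640 bool, what is visible of it) and "extent" ([centre column, centre row, width, height] in pixels, round what is visible of it).
- finder.mark_of(camera, thing): "position" ([column, row] in pixels: a listed point, or the origin of a listed thing).
The state is a dict: "time": time; "q": joint angles; "qd": joint speeds; "joint_efforts": joint torques, N m; "ee_pos": TCP position; "tcp_rot": TCP orientation; "wrist_force": force on the tool from outside, world axes, zero at the start; "torque": the same for the moment, N m; "opening": finger opening in m; "grasp_force": force on a finger pad.
Only numpy, scipy, OpenCV 4.12 (cv2) and the standard library are available. Lean on these libraries where they do the work, as an engineer would, in place of code of your own. Each camera call takes 0.05 s, during which the arm holds its last target. There are 200 camera calls.

### The job

The brass tray is needed for sifting nuts, so first clear it: stack all the closed tins squarely, sides in line, in one column on the square wooden block. Then take the sieve by its handle and, keeping it level, shake it side to side above the empty tray until every hazelnut has dropped through into the tray and only the walnuts are left in the sieve; do not pick nuts out of the sieve with the fingers. Last, set the sieve with the walnuts back down on the middle of the cork mat and let go, and leave the jar, tongs and spoon where they are.

Things in the scene. Friction and masses are not known exactly. Their poses are not given: they have to be found in the camera images.
- tray: Shallow square brass tray, fixed, 248 x 248 mm outside, 240 x 240 inside, floor 4 mm thick, walls 16 mm high above the ledge. Origin: centre of its underside on the ledge; x and y along its sides, z up.
- mat: Flat cork mat, fixed, 220 (its x) x 170 (its y) x 4 mm, on which the sieve stands at the start. Origin: centre of its underside. It lies on one side of the tray, the wooden block on the other; which side varies.
- block: Square dark wooden block, fixed, 60 x 60 x 20 mm high, the base for the column of tins. Origin: centre of its underside; x and y along its sides.
- sieve: Loose wooden sieve, 0.28 to 0.42 kg: open frame 180 (its x) x 111 (y) x 34 mm high. Floor: two flat polished steel bars along x, 19 wide, 5 thick, centred at y = +-20 mm, leaving three slots 21 mm wide along x (between the bars and along both side walls). Origin: centre of its underside; z up; joined rigidly to its handle.
- handle (a point): Middle of the sieve's handle: a straight level wooden bar along the sieve's x, 18 mm wide (y), 22 mm high, this point 123 mm above the sieve's origin (bar from 112 to 134 mm). A post at either end (x = +-92 mm) holds it; pinch it from above across y, near the middle.
- tin1: Closed square steel tin, 50 x 50 x 30 mm high, about 0.12 kg, loose; stands in the tray at the start (3 to 5 of the five tins are present). Origin: its centre; x and y along its sides, z up. Either face may be up in the column.
- tin2: Closed square steel tin, 50 x 50 x 30 mm high, about 0.12 kg, loose; stands in the tray at the start (3 to 5 of the five tins are present). Origin: its centre; x and y along its sides, z up. Either face may be up in the column.
- tin3: Closed square steel tin, 50 x 50 x 30 mm high, about 0.12 kg, loose; stands in the tray at the start (3 to 5 of the five tins are present). Origin: its centre; x and y along its sides, z up. Either face may be up in the column.
- tin4: Closed square steel tin, 50 x 50 x 30 mm high, about 0.12 kg, loose; stands in the tray at the start (3 to 5 of the five tins are present). Origin: its centre; x and y along its sides, z up. Either face may be up in the column.
- tin5: Closed square steel tin, 50 x 50 x 30 mm high, about 0.12 kg, loose; stands in the tray at the start (3 to 5 of the five tins are present). Origin: its centre; x and y along its sides, z up. Either face may be up in the column.
- hazelnut1: Hazelnut, small, round and squat, 15 mm across and 11 mm high, 10 g, loose; lies on a bar of the sieve's floor at the start and slides there with friction about 0.3: a slow level carry keeps it on, quick strokes of about 4 cm along the sieve's y move it into a slot (3 to 6 of the six are present). Origin: its centre.
- hazelnut2: Hazelnut, small, round and squat, 15 mm across and 11 mm high, 10 g, loose; lies on a bar of the sieve's floor at the start and slides there with friction about 0.3: a slow level carry keeps it on, quick strokes of about 4 cm along the sieve's y move it into a slot (3 to 6 of the six are present). Origin: its centre.
- hazelnut3: Hazelnut, small, round and squat, 15 mm across and 11 mm high, 10 g, loose; lies on a bar of the sieve's floor at the start and slides there with friction about 0.3: a slow level carry keeps it on, quick strokes of about 4 cm along the sieve's y move it into a slot (3 to 6 of the six are present). Origin: its centre.
- hazelnut4: Hazelnut, small, round and squat, 15 mm across and 11 mm high, 10 g, loose; lies on a bar of the sieve's floor at the start and slides there with friction about 0.3: a slow level carry keeps it on, quick strokes of about 4 cm along the sieve's y move it into a slot (3 to 6 of the six are present). Origin: its centre.
- hazelnut5: Hazelnut, small, round and squat, 15 mm across and 11 mm high, 10 g, loose; lies on a bar of the sieve's floor at the start and slides there with friction about 0.3: a slow level carry keeps it on, quick strokes of about 4 cm along the sieve's y move it into a slot (3 to 6 of the six are present). Origin: its centre.
- hazelnut6: Hazelnut, small, round and squat, 15 mm across and 11 mm high, 10 g, loose; lies on a bar of the sieve's floor at the start and slides there with friction about 0.3: a slow level carry keeps it on, quick strokes of about 4 cm along the sieve's y move it into a slot (3 to 6 of the six are present). Origin: its centre.
- walnut1: Walnut, a ball 36 mm across, 18 g, loose in the sieve, too big for the slots (2 or 3 of the three are present). Origin: its centre.
- walnut2: Walnut, a ball 36 mm across, 18 g, loose in the sieve, too big for the slots (2 or 3 of the three are present). Origin: its centre.
- walnut3: Walnut, a ball 36 mm across, 18 g, loose in the sieve, too big for the slots (2 or 3 of the three are present). Origin: its centre.
- jar: Bystander: lidded blue ceramic jar, 86 mm wide, 122 mm high, beyond the tray. Origin: centre of its underside.
- tongs: Bystander: steel tongs lying along y between the robot and the tray, about 215 x 40 x 12 mm. Origin: centre of the underside.
- spoon: Bystander: olive-wood tasting spoon, about 190 mm long, lying along y just beyond the tray.

How it is judged (in metres and radians):
On the way, in this order (a step that is already met when the one before it is completed fails the run):
1. all the tins are stacked squarely in a column on the block, and the tray is clear (horizontal distance between each of tin1, tin2, tin3, tin4, tin5 and block below 0.008 m and angle between the z axis of each of tin1, tin2, tin3, tin4, tin5 and the z axis of block, either way round below 0.1 rad and (angle between the x axis of tin1 and the x axis of block, either way round below 0.13 rad or angle between the x axis of tin1 and the y axis of block, either way round below 0.13 rad) and height (world z) of each of tin1, tin2, tin3, tin4, tin5 below 0.165 m and linear speed of each of tin1, tin2, tin3, tin4, tin5 below 0.02 m/s and (angle between the x axis of tin2 and the x axis of block, either way round below 0.13 rad or angle between the x axis of tin2 and the y axis of block, either way round below 0.13 rad) and (angle between the x axis of tin3 and the x axis of block, either way round below 0.13 rad or angle between the x axis of tin3 and the y axis of block, either way round below 0.13 rad) and (angle between the x axis of tin4 and the x axis of block, either way round below 0.13 rad or angle between the x axis of tin4 and the y axis of block, either way round below 0.13 rad) and (angle between the x axis of tin5 and the x axis of block, either way round below 0.13 rad or angle between the x axis of tin5 and the y axis of block, either way round below 0.13 rad)), for 0.3 s.
2. with the sieve held above the tray, all hazelnuts lie in the tray and all walnuts are in the sieve (x of hazelnut1 in the frame of tray between -0.122 and 0.122 m and y of hazelnut1 in the frame of tray between -0.122 and 0.122 m and z of hazelnut1 in the frame of tray between 0 and 0.028 m and x of hazelnut2 in the frame of tray between -0.122 and 0.122 m and y of hazelnut2 in the frame of tray between -0.122 and 0.122 m and z of hazelnut2 in the frame of tray between 0 and 0.028 m and x of hazelnut3 in the frame of tray between -0.122 and 0.122 m and y of hazelnut3 in the frame of tray between -0.122 and 0.122 m and z of hazelnut3 in the frame of tray between 0 and 0.028 m and x of hazelnut4 in the frame of tray between -0.122 and 0.122 m and y of hazelnut4 in the frame of tray between -0.122 and 0.122 m and z of hazelnut4 in the frame of tray between 0 and 0.028 m and x of hazelnut5 in the frame of tray between -0.122 and 0.122 m and y of hazelnut5 in the frame of tray between -0.122 and 0.122 m and z of hazelnut5 in the frame of tray between 0 and 0.028 m and x of hazelnut6 in the frame of tray between -0.122 and 0.122 m and y of hazelnut6 in the frame of tray between -0.122 and 0.122 m and z of hazelnut6 in the frame of tray between 0 and 0.028 m and x of walnut1 in the frame of sieve between -0.085 and 0.085 m and y of walnut1 in the frame of sieve between -0.052 and 0.052 m and z of walnut1 in the frame of sieve between 0 and 0.05 m and x of walnut2 in the frame of sieve between -0.085 and 0.085 m and y of walnut2 in the frame of sieve between -0.052 and 0.052 m and z of walnut2 in the frame of sieve between 0 and 0.05 m and x of walnut3 in the frame of sieve between -0.085 and 0.085 m and y of walnut3 in the frame of sieve between -0.052 and 0.052 m and z of walnut3 in the frame of sieve between 0 and 0.05 m and z of sieve in the frame of tray above 0.02 m and horizontal distance between sieve and tray below 0.12 m), for 0.2 s.
At the end, for the whole second after the job is handed in: All present tins flat in one column on the block, each within 8 mm of its centre and 0.13 rad of its sides; all present hazelnuts lying in the tray; all present walnuts in the sieve, which stands level on the mat within 25 mm of the mat's centre; all at rest (all of step 1 and x of hazelnut1 in the frame of tray between -0.122 and 0.122 m and y of hazelnut1 in the frame of tray between -0.122 and 0.122 m and z of hazelnut1 in the frame of tray between 0 and 0.028 m and x of hazelnut2 in the frame of tray between -0.122 and 0.122 m and y of hazelnut2 in the frame of tray between -0.122 and 0.122 m and z of hazelnut2 in the frame of tray between 0 and 0.028 m and x of hazelnut3 in the frame of tray between -0.122 and 0.122 m and y of hazelnut3 in the frame of tray between -0.122 and 0.122 m and z of hazelnut3 in the frame of tray between 0 and 0.028 m and x of hazelnut4 in the frame of tray between -0.122 and 0.122 m and y of hazelnut4 in the frame of tray between -0.122 and 0.122 m and z of hazelnut4 in the frame of tray between 0 and 0.028 m and x of hazelnut5 in the frame of tray between -0.122 and 0.122 m and y of hazelnut5 in the frame of tray between -0.122 and 0.122 m and z of hazelnut5 in the frame of tray between 0 and 0.028 m and x of hazelnut6 in the frame of tray between -0.122 and 0.122 m and y of hazelnut6 in the frame of tray between -0.122 and 0.122 m and z of hazelnut6 in the frame of tray between 0 and 0.028 m and x of walnut1 in the frame of sieve between -0.085 and 0.085 m and y of walnut1 in the frame of sieve between -0.052 and 0.052 m and z of walnut1 in the frame of sieve between 0 and 0.05 m and x of walnut2 in the frame of sieve between -0.085 and 0.085 m and y of walnut2 in the frame of sieve between -0.052 and 0.052 m and z of walnut2 in the frame of sieve between 0 and 0.05 m and x of walnut3 in the frame of sieve between -0.085 and 0.085 m and y of walnut3 in the frame of sieve between -0.052 and 0.052 m and z of walnut3 in the frame of sieve between 0 and 0.05 m and horizontal distance between sieve and mat below 0.025 m and z of sieve in the frame of mat below 0.008 m and angle between sieve's own z axis and vertical below 0.08 rad and linear speed of sieve below 0.02 m/s); the robot touches nothing.
It fails at once if the fingers touch a hazelnut that is in the sieve ((contact force between the fingers and hazelnut1 above 0.3 N and x of hazelnut1 in the frame of sieve between -0.085 and 0.085 m and y of hazelnut1 in the frame of sieve between -0.052 and 0.052 m and z of hazelnut1 in the frame of sieve between 0 and 0.06 m) or (contact force between the fingers and hazelnut2 above 0.3 N and x of hazelnut2 in the frame of sieve between -0.085 and 0.085 m and y of hazelnut2 in the frame of sieve between -0.052 and 0.052 m and z of hazelnut2 in the frame of sieve between 0 and 0.06 m) or (contact force between the fingers and hazelnut3 above 0.3 N and x of hazelnut3 in the frame of sieve between -0.085 and 0.085 m and y of hazelnut3 in the frame of sieve between -0.052 and 0.052 m and z of hazelnut3 in the frame of sieve between 0 and 0.06 m) or (contact force between the fingers and hazelnut4 above 0.3 N and x of hazelnut4 in the frame of sieve between -0.085 and 0.085 m and y of hazelnut4 in the frame of sieve between -0.052 and 0.052 m and z of hazelnut4 in the frame of sieve between 0 and 0.06 m) or (contact force between the fingers and hazelnut5 above 0.3 N and x of hazelnut5 in the frame of sieve between -0.085 and 0.085 m and y of hazelnut5 in the frame of sieve between -0.052 and 0.052 m and z of hazelnut5 in the frame of sieve between 0 and 0.06 m) or (contact force between the fingers and hazelnut6 above 0.3 N and x of hazelnut6 in the frame of sieve between -0.085 and 0.085 m and y of hazelnut6 in the frame of sieve between -0.052 and 0.052 m and z of hazelnut6 in the frame of sieve between 0 and 0.06 m)).
It fails at once if the sieve is tilted by more than 0.4 rad (23 degrees) (angle between sieve's own z axis and vertical above 0.4 rad).
It fails at once if the jar, tongs or spoon is moved by more than 30 mm (distance of any of jar, tongs, spoon from where it was at the start of the episode above 0.03 m).
Of tin1, tin2, tin3, tin4, tin5 only 3 to 5 are there at a start; the rules pass over those that are not, and their reading is None.
Of hazelnut1, hazelnut2, hazelnut3, hazelnut4, hazelnut5, hazelnut6 only 3 to 6 are there at a start; the rules pass over those that are not, and their reading is None.
Of walnut1, walnut2, walnut3 only 2 to 3 are there at a start; the rules pass over those that are not, and their reading is None.
At some moment in a run one of tin1, tin2, tin3, tin4, tin5 may be knocked a few centimetres aside while the robot is not near it.
It also fails if it takes over 210 s, if anything falls off the work surface, if the arm or the gripper's body presses on something with over 40 N, if the wrist force passes 120 N, or if a joint passes its speed limit or range.

## Working session

There is one attempt and no reset: what is moved stays moved. The work goes in short steps, Python scripts to look and compute and a shell command to move; the robot and the scene stay as the last step left them, time stands still between calls to the robot, and variables do not carry over. Pictures are saved under pics/ and viewed, at most 14 in all, crops included, and the job is handed in when it is done.

```bash
mkdir -p pics
python3 - <<'E'
from workcell import bot, viewer, finder
import cv2
o=bot.get_obs(); print({k:o[k] for k in('time','ee_pos','tcp_rot','opening','wrist_force')})
for n in('top','scene'):
    c=viewer.camera(n); cv2.imwrite(f'pics/{n}0.png',c['pixels'][:,:,::-1]); print(n,c['vfov'],c['cx'],c['cy'],c['R'],c['t'])
E
```

```text
{'time': 0.0, 'ee_pos': array([0.20740599, 0.50913734, 0.23057819]), 'tcp_rot': array([-1.79923262e+02, -2.31733832e-04,  1.57835292e+02]), 'opening': 0.08518196267563741, 'wrist_force': array([ 0.09881358, -0.52078755, -0.10589616])}
top 57.41184292953681 314.9278378010448 239.86650343737324 [[-0.02687445 -0.99928636  0.02654315]
 [-0.99056892  0.02305247 -0.13506221]
 [ 0.13435394 -0.02992254 -0.99048153]] [0.00971352 0.57408325 0.93610706]
scene 56.49441850729802 326.86843842634437 241.26791800129024 [[-0.29001267  0.95694936 -0.01185617]
 [ 0.82439367  0.24350986 -0.51095795]
 [-0.48607379 -0.15795843 -0.85952394]] [ 0.12921318 -0.40278941  1.16552096]
```

View pics/top0.png

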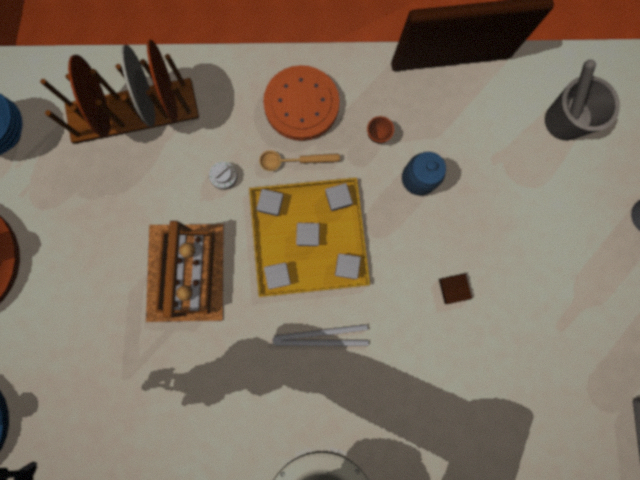

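View pics/scene0.png

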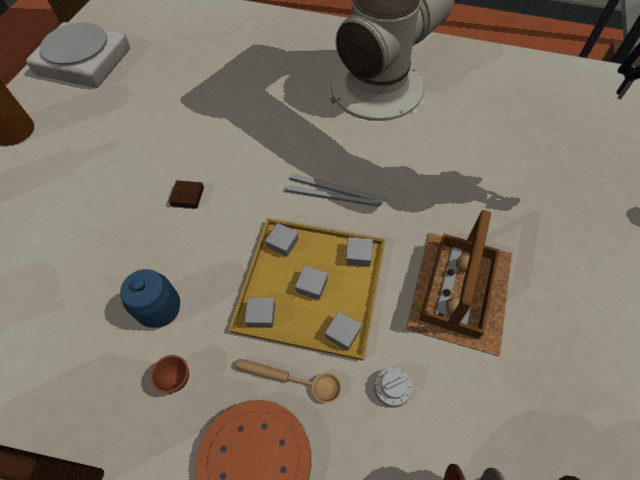

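The top view shows five tins in the tray at about (270,202), (340,196), (308,234), (277,275) and (348,266). The block is at (456,289). The sieve sits on the mat on the left, with its handle around (170,265). The scene view shows the same layout, with the sieve at (460,285) and the block at (186,194). Next I'll fit known-size models to the outlines.

```bash
cat > h.py <<'E'
from workcell import bot, viewer, finder
import cv2, numpy as np, itertools
from scipy.optimize import minimize
def cam(n):
    c=viewer.camera(n); c['f']=240/np.tan(np.radians(c['vfov']/2)); c['name']=n; return c
def proj(c,X):
    p=np.asarray(X)@c['R'].T+c['t']; return p[:,:2]/p[:,2:]*c['f']+[c['cx'],c['cy']]
def back(c,uv,z):
    d=c['R'].T@np.array([(uv[0]-c['cx'])/c['f'],(uv[1]-c['cy'])/c['f'],1]); o=-c['R'].T@c['t']
    return o+d*(z-o[2])/d[2]
def box(sx,sy,z0,z1): return np.array([(a*sx/2,b*sy/2,z) for a,b,z in itertools.product((-1,1),(-1,1),(z0,z1))])
TIN=box(.05,.05,0,.03); BLOCK=box(.06,.06,0,.02); TRAY=box(.248,.248,0,.02); MAT=box(.22,.17,0,.004)
SIEVE=np.vstack([box(.18,.111,0,.034),box(.19,.018,.112,.134)])
def place(P,x,y,w,z):
    k,s=np.cos(w),np.sin(w); return np.c_[P[:,0]*k-P[:,1]*s+x,P[:,0]*s+P[:,1]*k+y,P[:,2]+z]
S=4
def fill(h):
    m=np.zeros((480*S,640*S),np.uint8); cv2.fillConvexPoly(m,np.round((h+.5)*S).astype(np.int32),1); return m
def hullmask(m): 
    return fill(cv2.convexHull(np.argwhere(m)[:,::-1].astype(np.int32)).reshape(-1,2).astype(float)) 
def fit(P,obs,x0,z,deg=None):
    """obs: list of (cam, boolmask). returns x,y,yaw(deg),iou"""
    T=[(c,hullmask(m)) for c,m in obs]
    def cost(v):
        e=0
        for c,t in T:
            m=fill(cv2.convexHull(proj(c,place(P,v[0]/1e3,v[1]/1e3,np.radians(v[2]),z)).astype(np.float32)).reshape(-1,2))
            b=(m&t).sum(); e+=1-b/(m.sum()+t.sum()-b)
        return e/len(T)
    best=None
    for w in ([deg] if deg is not None else (0,22,45,67)):
        s=np.array([x0[0]*1e3,x0[1]*1e3,w]); r=minimize(cost,s,method='Nelder-Mead',options=dict(initial_simplex=np.vstack([s,s+[8,0,0],s+[0,8,0],s+[0,0,10]]),xatol=.2,fatol=1e-4,maxiter=120))
        if best is None or r.fun<best.fun: best=r
    return [round(a,1) for a in best.x]+[round(1-best.fun,3)]
def dets(c,name,mn=.3): return [d for d in finder.outline_of(c['name'],name) if d['conf']>mn]
E
python3 - <<'E'
from h import *
T,Sc=cam('top'),cam('scene')
def both(name,P,z,deg=None,zc=.02):
    A,B=dets(T,name),dets(Sc,name); print(name,len(A),len(B),[round(d['conf'],2) for d in A+B])
    for a in A:
        x0=back(T,a['extent'][:2],z+zc)
        obs=[(T,a['pixels'])]
        if B:
            b=min(B,key=lambda b:np.hypot(*(back(Sc,b['extent'][:2],z+zc)-x0)[:2])); obs.append((Sc,b['pixels']))
        print(fit(P,obs,x0[:2],z,deg), [fit(P,[o],x0[:2],z,deg)[:3] for o in obs])
both('tray',TRAY,0,0); both('block',BLOCK,0,0)
both('tin1',TIN,.004); both('mat',MAT,0,0); both('sieve',SIEVE,.004,0,.06)
for n in('handle','sieve'):
  for c in(T,Sc): print(n,[(d['position'],d['conf'],back(c,d['position'],.127 if n=='handle' else .004).round(3)) for d in finder.mark_of(c['name'],n)[:2]])
E
```

```text
tray 1 1 [0.9, 0.68]
[np.float64(589.7), np.float64(10.2), np.float64(4.6), np.float64(0.97)] [[np.float64(586.6), np.float64(10.5), np.float64(4.7)], [np.float64(591.3), np.float64(12.9), np.float64(4.9)]]
block 1 1 [0.8, 0.75]
[np.float64(461.0), np.float64(-318.9), np.float64(10.2), np.float64(0.92)] [[np.float64(460.3), np.float64(-319.9), np.float64(9.7)], [np.float64(464.1), np.float64(-317.9), np.float64(10.3)]]
tin1 6 5 [0.91, 0.84, 0.71, 0.69, 0.56, 0.35, 0.81, 0.77, 0.74, 0.58, 0.56]
[np.float64(676.4), np.float64(-60.0), np.float64(17.3), np.float64(0.87)] [[np.float64(675.2), np.float64(-60.1), np.float64(11.7)], [np.float64(677.3), np.float64(-59.6), np.float64(17.3)]]
[np.float64(499.1), np.float64(83.0), np.float64(100.0), np.float64(0.932)] [[np.float64(499.1), np.float64(83.1), np.float64(10.2)], [np.float64(499.6), np.float64(83.0), np.float64(100.3)]]
[np.float64(590.7), np.float64(12.5), np.float64(89.2), np.float64(0.878)] [[np.float64(590.1), np.float64(12.7), np.float64(-4.4)], [np.float64(591.0), np.float64(12.6), np.float64(92.7)]]
[np.float64(516.4), np.floa
[... 777 characters left out ...]
64(670.4), np.float64(90.0), np.float64(0.0), np.float64(0.039)] [[np.float64(670.4), np.float64(90.0), np.float64(0.0)], [np.float64(662.4), np.float64(90.0), np.float64(0.0)]]
sieve 1 1 [0.81, 0.64]
[np.float64(514.1), np.float64(285.8), np.float64(-3.0), np.float64(0.967)] [[np.float64(512.5), np.float64(285.9), np.float64(-2.6)], [np.float64(515.8), np.float64(286.0), np.float64(-2.8)]]
handle [([171.3, 267.4], 0.72, array([0.514, 0.285, 0.127]))]
handle []
sieve [([185.2, 271.3], 0.6, array([0.514, 0.29 , 0.004])), ([455.1, 287.4], 0.16, array([ 0.462, -0.324,  0.004]))]
sieve [([460.4, 287.9], 0.94, array([0.515, 0.291, 0.004])), ([331.3, 195.5], 0.49, array([ 0.372, -0.012,  0.004]))]
```

```bash
cat > plan.py <<'E'
import sys, numpy as np
from workcell import bot
from scipy.spatial.transform import Rotation as Ro
# args: sequence of x y z yang (mm, deg); prints tool-frame shift (before turn) and az turn per leg
o=bot.get_obs(); p=o['ee_pos']*1e3; yaw=o['tcp_rot'][2]; ya=yaw-90
print('now',p.round(1),'yang',round(ya,1),'q',o['q'].round(0),'t',round(o['time'],2),'open',round(o['opening']*1e3,1),'F',o['wrist_force'].round(1),'g',o['grasp_force'],'rot',o['tcp_rot'].round(1))
R=Ro.from_euler('xyz',[180,0,yaw],degrees=True).as_matrix()
a=list(map(float,sys.argv[1:]))
for i in range(0,len(a),4):
    d=R.T@(np.array(a[i:i+3])-p); w=(a[i+3]-ya+180)%360-180
    print('->',a[i:i+4],'shift',d.round(1),'az',round(-w,1),'rows>=',int(np.ceil(max(np.linalg.norm(d)/62,abs(w)/10.7))))
    p=np.array(a[i:i+3]); ya=a[i+3]; R=Ro.from_euler('xyz',[180,0,ya+90],degrees=True).as_matrix()
E
python3 plan.py 591 12.5 150 89 591 12.5 13 89
```

```text
now [207.5 509.4 231.3] yang 67.8 q [68.  5. 10. 95. -0. 90.] t 0.9 open 85.2 F [ 0.1 -0.  -0.2] g 0.0 rot [180.    0.  157.8]
-> [591.0, 12.5, 150.0, 89.0] shift [-542.6 -315.5   81.3] az -21.2 rows>= 11
-> [591.0, 12.5, 13.0, 89.0] shift [  0.  -0. 137.] az -0.0 rows>= 3
```

```bash
python3 -m inch '[[[100,-38.8,-22.5,0,0,0,0],[100,-38.8,-22.5,0,0,0,0],[100,-38.8,-22.5,0,0,0,0],[100,-38.8,-22.5,0,0,0,0],[100,-38.8,-22.5,0,0,0,0],[100,-38.8,-22.5,0,0,0,0],[100,-38.8,-22.5,0,0,0,0]]]' 60
python3 -m inch '[[[100,-38.8,-22.5,0,0,0,0],[100,-38.8,-22.5,0,0,0,0],[100,-38.8,-22.5,0,0,0,0],[100,-38.8,-22.5,0,0,0,0],[100,-38.8,-22.5,0,0,0,0],[100,-38.8,-22.5,0,0,0,0],[100,-38.8,-22.5,0,0,0,0]]]'
python3 -m inch '[[[100,0,0,40,0,0,-7],[100,0,0,40,0,0,-7],[100,0,0,0,0,0,-7],[100,0,0,0,0,0,0]]]'
python3 plan.py 591 12.5 100 89 591 12.5 13 89
```

```text
time: 1.78
ee_pos: [0.4004, 0.2598, 0.2314]
tcp_rot: [180.0, 0.0, 157.8]
wrist_force: [0.6, 0.4, -0.1]
opening: 0.0854
grasp_force: 0.0
time: 2.65
ee_pos: [0.5925, 0.0114, 0.2313]
tcp_rot: [180.0, 0.0, 157.8]
wrist_force: [0.5, 0.9, 1.1]
opening: 0.0855
grasp_force: 0.0
time: 3.15
ee_pos: [0.5916, 0.0127, 0.151]
tcp_rot: [-180.0, -0.0, 178.8]
wrist_force: [0.1, -0.4, -0.0]
opening: 0.0855
grasp_force: 0.0
now [591.6  12.7 151. ] yang 88.8 q [ 1. 10.  7. 87. -0.  2.] t 3.15 open 85.5 F [ 0.1 -0.4 -0. ] g 0.0 rot [-180.    -0.   178.8]
-> [591.0, 12.5, 100.0, 89.0] shift [ 0.6 -0.2 51. ] az -0.2 rows>= 1
-> [591.0, 12.5, 13.0, 89.0] shift [ 0. -0. 87.] az -0.0 rows>= 2
```

```bash
python3 -m inch '[[[100,0,0,50,0,0,0],[100,0,0,50,0,0,0],[100,0,0,30,0,0,0],[100,0,0,8,0,0,0],[0,0,0,0,0,0,0],[0,0,0,0,0,0,0],[0,0,0,0,0,0,0],[0,0,0,0,0,0,0]]]' 50
python3 -m inch '[[[0,0,0,0,0,0,0],[0,0,0,0,0,0,0],[0,0,0,-15,0,0,0],[0,0,0,-35,0,0,0],[0,0,0,-40,0,0,0],[0,0,0,-10,0,0,0]]]'
python3 plan.py 461 -319 113 100 461 -319 30 100
```

```text
time: 4.15
ee_pos: [0.5931, 0.0128, 0.0157]
tcp_rot: [180.0, 0.2, 178.8]
wrist_force: [-0.8, 0.6, 6.3]
opening: 0.0491
grasp_force: 52.4
time: 4.9
ee_pos: [0.5932, 0.0127, 0.1175]
tcp_rot: [180.0, 0.3, 178.8]
wrist_force: [0.3, 0.4, -0.8]
opening: 0.0488
grasp_force: 51.6
now [593.2  12.7 117.5] yang 88.8 q [ 1. 10.  3. 83. -0.  2.] t 4.9 open 48.8 F [ 0.3  0.4 -0.8] g 51.61544859409332 rot [180.    0.3 178.8]
-> [461.0, -319.0, 113.0, 100.0] shift [ 125.4 -334.4    4.5] az -11.2 rows>= 6
-> [461.0, -319.0, 30.0, 100.0] shift [ 0. -0. 83.] az -0.0 rows>= 2
```

```bash
python3 -m inch '[[[0,6.4,-17.4,0,0,0,0],[0,15,-40,0,0,0,0],[0,15,-40,0,0,0,0],[0,15,-40,0,0,0,0],[0,15,-40,0,0,0,0],[0,15,-40,0,0,0,0],[0,15,-40,0,0,0,0],[0,15,-40,0,0,0,0]]]'
python3 -m inch '[[[0,9,-25,0,0,0,0],[0,5,-12,0,0,0,-5],[0,0,0,0,0,0,-6.2],[0,0,0,0,0,0,0]]]'
python3 plan.py 461 -319 45 100 461 -319 33 100
```

```text
time: 5.9
ee_pos: [0.4722, -0.2838, 0.1118]
tcp_rot: [179.9, -0.1, 178.8]
wrist_force: [0.1, -0.5, -1.6]
opening: 0.0492
grasp_force: 51.6
time: 6.4
ee_pos: [0.4582, -0.3193, 0.1119]
tcp_rot: [179.9, -0.1, -170.1]
wrist_force: [-0.8, -0.2, -1.4]
opening: 0.0489
grasp_force: 51.7
now [ 458.2 -319.3  111.9] yang -260.1 q [-35.   6.  -2.  82.  -0. -45.] t 6.4 open 48.9 F [-0.8 -0.2 -1.4] g 51.69128179550171 rot [ 1.799e+02 -1.000e-01 -1.701e+02]
-> [461.0, -319.0, 45.0, 100.0] shift [-2.8 -0.2 66.9] az -0.1 rows>= 2
-> [461.0, -319.0, 33.0, 100.0] shift [ 0. -0. 12.] az -0.0 rows>= 1
```

Run:
```python
from h import *
c=cam('scene'); cv2.imwrite('pics/s1.png',cv2.resize(c['pixels'][60:360,60:460,::-1],(800,600)))
T=cam('top')
for d in dets(T,'block'): print(d['conf'],fit(BLOCK,[(T,d['pixels'])],(.461,-.319),0,10))
for d in dets(T,'tin1'): print(round(d['conf'],2), back(T,d['extent'][:2],.02).round(3))
```

```text
0.95 [np.float64(460.2), np.float64(-318.1), np.float64(11.1), np.float64(0.715)]
0.45 [np.float64(461.0), np.float64(-319.0), np.float64(10.0), np.float64(0.0)]
0.93 [0.497 0.082 0.02 ]
0.82 [ 0.675 -0.063  0.02 ]
0.71 [0.671 0.091 0.02 ]
0.7 [ 0.514 -0.076  0.02 ]
0.47 [ 0.457 -0.346  0.02 ]
```

```bash
python3 -m inch '[[[0,-2.8,0,30,0,0,0],[0,0,0,30,0,0,0],[0,0,0,15,0,0,0],[0,0,0,2,0,0,0],[0,0,0,0,0,0,0]]]'
python3 -m inch '[[[0,0,0,2,0,0,0],[0,0,0,0,0,0,0]]]'
```

```text
time: 7.22
ee_pos: [0.4627, -0.3188, 0.0373]
tcp_rot: [-180.0, 0.0, -170.0]
wrist_force: [0.6, 0.4, 0.2]
opening: 0.0492
grasp_force: 51.6
time: 7.48
ee_pos: [0.4625, -0.3187, 0.0348]
tcp_rot: [-180.0, 0.0, -170.0]
wrist_force: [-0.5, -0.9, -2.0]
opening: 0.0489
grasp_force: 51.6
```

View pics/s1.png

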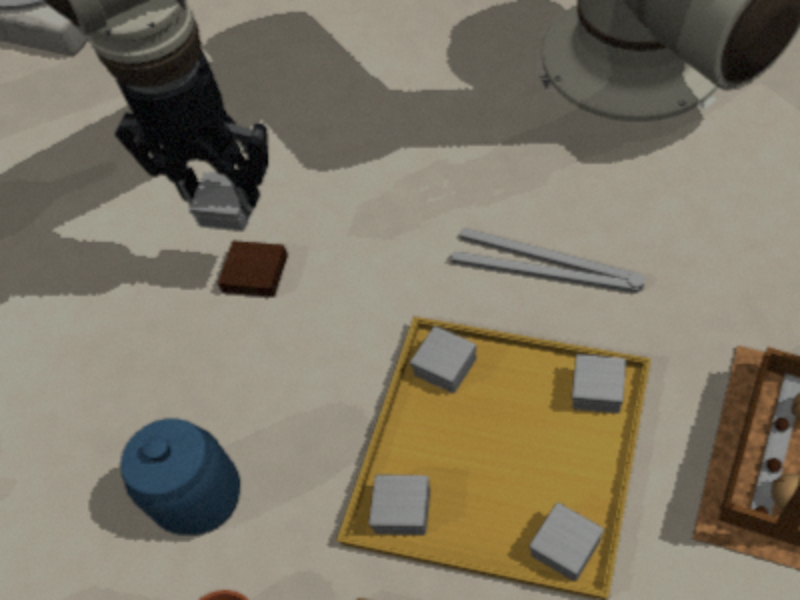

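The crop shows the tin held level by the fingers above the block at crop pixel (250,268). The other four tins haven't moved. I'll keep lowering it until it touches.

```bash
python3 -m inch '[[[0,0,0,1.5,0,0,0],[0,0,0,1.5,0,0,0],[0,0,0,0,0,0,0]]]'
python3 -m inch '[[[0,0,0,1,0,0,0],[0,0,0,0,0,0,0]]]'
```

```text
time: 7.85
ee_pos: [0.4623, -0.3187, 0.0317]
tcp_rot: [-180.0, 0.0, -170.0]
wrist_force: [-2.2, 0.8, 3.9]
opening: 0.0491
grasp_force: 52.0
time: 8.1
ee_pos: [0.4623, -0.3186, 0.0316]
tcp_rot: [-180.0, 0.0, -170.0]
wrist_force: [-4.8, 2.4, 12.6]
opening: 0.0493
grasp_force: 52.9
```

```bash
python3 -m inch '[[[100,0,0,0,0,0,0],[100,0,0,0,0,0,0],[100,0,0,-10,0,0,0],[100,0,0,-40,0,0,0],[100,0,0,-50,0,0,0],[100,0,0,0,0,0,0]]]'
python3 plan.py 516.4 -75.5 131 80 516.4 -75.5 13 80
```

```text
time: 8.85
ee_pos: [0.464, -0.3198, 0.1352]
tcp_rot: [-179.7, 0.3, -170.0]
wrist_force: [-0.8, 1.2, -0.4]
opening: 0.0854
grasp_force: 0.0
now [ 464.  -319.8  135.2] yang -260.0 q [-35.   6.   0.  84.   0. -45.] t 8.85 open 85.4 F [-0.8  1.2 -0.4] g 0.0 rot [-179.7    0.3 -170. ]
-> [516.4, -75.5, 131.0, 80.0] shift [-94.2 231.4   4.2] az 20.0 rows>= 5
-> [516.4, -75.5, 13.0, 80.0] shift [ -0.  -0. 118.] az -0.0 rows>= 2
```

```bash
python3 -m inch '[[[100,-14.2,35.4,0,0,0,0],[100,-20,49,0,0,0,0],[100,-20,49,0,0,0,0],[100,-20,49,0,0,0,0],[100,-20,49,0,0,0,0],[100,0,0,0,0,0,10],[100,0,0,0,0,0,10],[100,0,0,0,0,0,0]]]'
python3 - <<'E'
from h import *
T,C=cam('top'),cam('scene')
A,B=dets(T,'tin1'),dets(C,'tin1')
for z,zn in((.004,'tray'),(.02,'block')):
  for a in A:
    x0=back(T,a['extent'][:2],z+.02)
    if (x0[1]<-.25)!=(zn=='block'): continue
    b=min(B,key=lambda b:np.hypot(*(back(C,b['extent'][:2],z+.02)-x0)[:2]))
    print(zn,round(a['conf'],2),fit(TIN,[(T,a['pixels']),(C,b['pixels'])],x0[:2],z))
E
python3 plan.py 516.4 -75.5 131 80 516.4 -75.5 13 80
```

```text
time: 9.85
ee_pos: [0.5145, -0.0741, 0.1298]
tcp_rot: [-180.0, -0.0, 170.1]
wrist_force: [-0.6, 0.6, -0.4]
opening: 0.0853
grasp_force: 0.0
tray 0.89 [np.float64(666.6), np.float64(97.1), np.float64(77.4), np.float64(0.924)]
tray 0.89 [np.float64(499.7), np.float64(82.7), np.float64(10.3), np.float64(0.93)]
tray 0.73 [np.float64(677.0), np.float64(-61.1), np.float64(107.6), np.float64(0.762)]
block 0.59 [np.float64(460.1), np.float64(-321.6), np.float64(97.8), np.float64(0.662)]
now [514.6 -74.5 130.1] yang 80.2 q [-8.  0. -6. 84.  0.  2.] t 10.05 open 85.4 F [-1.2  0.1 -0.2] g 0.0 rot [180.   -0.  170.2]
-> [516.4, -75.5, 131.0, 80.0] shift [-1.9 -0.7 -0.9] az 0.2 rows>= 1
-> [516.4, -75.5, 13.0, 80.0] shift [ -0.  -0. 118.] az -0.0 rows>= 2
```

```bash
python3 -m inch '[[[100,-1.9,-0.7,50,0,0,0],[100,0,0,45,0,0,0],[100,0,0,18,0,0,0],[100,0,0,3,0,0,0],[0,0,0,0,0,0,0],[0,0,0,0,0,0,0],[0,0,0,0,0,0,0],[0,0,0,0,0,0,0]]]'
python3 -m inch '[[[0,0,0,0,0,0,0]]]'
python3 -m inch '[[[0,0,0,-15,0,0,0],[0,0,0,-45,0,0,0],[0,0,0,-50,0,0,0],[0,0,0,-10,0,0,0],[0,0,0,0,0,0,0],[0,0,0,0,0,0,0]]]'
python3 plan.py 461 -319 135 100 461 -319 65 100
```

```text
time: 11.05
ee_pos: [0.5176, -0.0754, 0.0162]
tcp_rot: [180.0, 0.2, 170.0]
wrist_force: [0.1, -0.1, 5.6]
opening: 0.0488
grasp_force: 53.0
time: 11.18
ee_pos: [0.5176, -0.0754, 0.0162]
tcp_rot: [180.0, 0.2, 170.1]
wrist_force: [-0.9, 0.6, 5.4]
opening: 0.0488
grasp_force: 53.0
time: 11.92
ee_pos: [0.5158, -0.0752, 0.1328]
tcp_rot: [-180.0, -0.1, 170.0]
wrist_force: [-0.7, 0.4, -1.1]
opening: 0.0488
grasp_force: 52.2
now [515.8 -75.2 132.8] yang 80.0 q [-8.  0. -6. 84. -0.  2.] t 11.93 open 48.8 F [-0.7  0.4 -1.1] g 52.228572964668274 rot [-1.8e+02 -1.0e-01  1.7e+02]
-> [461.0, -319.0, 135.0, 100.0] shift [  11.8 -249.6   -2.2] az -20.0 rows>= 5
-> [461.0, -319.0, 65.0, 100.0] shift [ 0. -0. 70.] az -0.0 rows>= 2
```

```bash
python3 -m inch '[[[0,1,-20,0,0,0,0],[0,2.4,-45,0,0,0,0],[0,2.4,-50,0,0,0,0],[0,2.4,-50,0,0,0,0],[0,2.4,-50,0,0,0,0],[0,1.2,-34.6,0,0,0,0],[0,0,0,0,0,0,-10],[0,0,0,0,0,0,-10]]]'
python3 -m inch '[[[0,0,0,0,0,0,0],[0,0,0,40,0,0,0],[0,0,0,25,0,0,0],[0,0,0,0,0,0,0],[0,0,0,0,0,0,0]]]'
python3 plan.py 461 -319 62 100
```

```text
time: 12.92
ee_pos: [0.4607, -0.3193, 0.1323]
tcp_rot: [179.9, -0.1, -169.7]
wrist_force: [0.1, -0.8, -1.8]
opening: 0.0485
grasp_force: 52.2
time: 13.55
ee_pos: [0.462, -0.3192, 0.0701]
tcp_rot: [-180.0, 0.0, -170.1]
wrist_force: [0.2, -0.2, -1.0]
opening: 0.0489
grasp_force: 52.2
now [ 462.  -319.2   70.1] yang -260.1 q [-35.   6.  -6.  77.  -0. -45.] t 13.55 open 48.9 F [ 0.2 -0.2 -1. ] g 52.19168543815613 rot [-180.     0.  -170.1]
-> [461.0, -319.0, 62.0, 100.0] shift [0.9 0.4 8.1] az -0.1 rows>= 1
```

Contact is expected near 62. I'll lower to about there, settle, release and go on towards tin B.

```bash
python3 -m inch '[[[0,0.9,0.4,4,0,0,0],[0,0,0,2,0,0,0],[0,0,0,1.5,0,0,0],[0,0,0,1,0,0,0],[0,0,0,0,0,0,0]]]'
python3 -m inch '[[[100,0,0,0,0,0,0],[100,0,0,0,0,0,0],[100,0,0,-10,0,0,0],[100,0,0,-40,0,0,0],[100,0,0,-30,0,0,0],[100,0,0,0,0,0,0],[100,0,0,0,0,0,0]]]'
python3 plan.py 499.5 82.8 142 100 499.5 82.8 13 100
```

```text
time: 14.18
ee_pos: [0.4608, -0.319, 0.0622]
tcp_rot: [-180.0, 0.0, -170.0]
wrist_force: [-3.9, 1.6, 8.8]
opening: 0.0487
grasp_force: 53.4
time: 15.05
ee_pos: [0.4606, -0.3188, 0.1404]
tcp_rot: [180.0, -0.0, -170.0]
wrist_force: [-0.4, 0.2, -0.4]
opening: 0.0853
grasp_force: 0.0
now [ 460.6 -318.8  140.4] yang -260.0 q [-35.   6.   1.  85.  -0. -45.] t 15.05 open 85.3 F [-0.4  0.2 -0.4] g 0.0 rot [ 180.   -0. -170.]
-> [499.5, 82.8, 142.0, 100.0] shift [-108.3  388.7   -1.6] az 0.0 rows>= 7
-> [499.5, 82.8, 13.0, 100.0] shift [  0.  -0. 129.] az -0.0 rows>= 3
```

```bash
python3 -m inch '[[[100,-10.8,38.9,0,0,0,0],[100,-14,50,0,0,0,0],[100,-14,50,0,0,0,0],[100,-14,50,0,0,0,0],[100,-14,50,0,0,0,0],[100,-14,50,0,0,0,0],[100,-14,50,0,0,0,0],[100,-13.5,49.8,0,0,0,0]]]'
python3 -m inch '[[[100,0,0,0,0,0,0],[100,0,0,0,0,0,0]]]'
python3 plan.py 499.5 82.8 13 100
python3 - <<'E'
from h import *
T,C=cam('top'),cam('scene')
A,B=dets(T,'tin1'),dets(C,'tin1')
for a in A:
    for z in (.004,.05):
        x0=back(T,a['extent'][:2],z+.02)
        if (x0[1]<-.25)!=(z>.03): continue
        print('top',round(a['conf'],2),fit(TIN,[(T,a['pixels'])],x0[:2],z))
for b in B: print('scene',round(b['conf'],2),back(C,b['extent'][:2],.024).round(3))
P=np.vstack([BLOCK,place(TIN,0,0,0,.02),place(TIN,0,0,0,.05)])
cv2.imwrite('pics/s2.png',cv2.resize(C['pixels'][100:250,100:300,::-1],(800,600)))
E
```

```text
time: 16.05
ee_pos: [0.499, 0.0844, 0.1396]
tcp_rot: [-180.0, -0.1, -170.0]
wrist_force: [0.6, -0.7, 0.1]
opening: 0.0855
grasp_force: 0.0
time: 16.3
ee_pos: [0.4991, 0.0826, 0.1398]
tcp_rot: [-180.0, -0.1, -169.9]
wrist_force: [-0.5, -0.2, 0.2]
opening: 0.0855
grasp_force: 0.0
now [499.1  82.6 139.8] yang -259.9 q [ 9. -2. -7. 85. -0. -1.] t 16.3 open 85.5 F [-0.5 -0.2  0.2] g 0.0 rot [-1.800e+02 -1.000e-01 -1.699e+02]
-> [499.5, 82.8, 13.0, 100.0] shift [-4.000e-01  1.000e-01  1.268e+02] az 0.1 rows>= 3
top 0.83 [np.float64(677.0), np.float64(-61.2), np.float64(11.9), np.float64(0.856)]
top 0.67 [np.float64(459.2), np.float64(-294.2), np.float64(10.2), np.float64(0.548)]
top 0.66 [np.float64(459.7), np.float64(-320.8), np.float64(6.9), np.float64(0.864)]
top 0.6 [np.float64(455.8), np.float64(-267.9), np.float64(4.9), np.float64(0.161)]
scene 0.94 [ 0.44  -0.345  0.024]
scene 0.8 [0.673 0.099 0.024]
scene 0.74 [ 0.681 -0.062  0.024]
scene 0.59 [ 0.46  -0.323  0.024]
scene 0.56 [0.505 0.085 0.024]
```

View pics/s2.png

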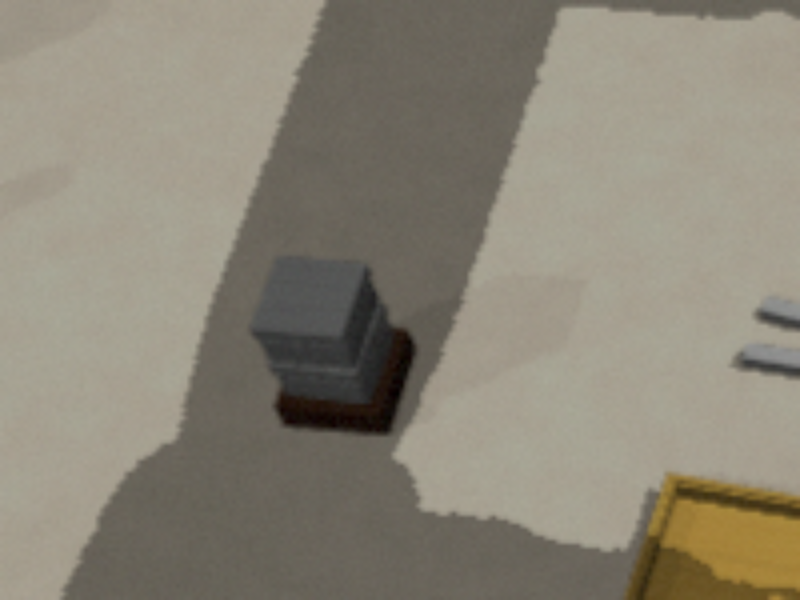

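Run:
```python
from h import *
C=cam('scene')
for b in dets(C,'tin1'):
    for z in(.02,.05):
        x0=back(C,b['extent'][:2],z+.015)
        if x0[1]<-.25: print(z,round(b['conf'],2),fit(TIN,[(C,b['pixels'])],x0[:2],z,10))
im=cv2.resize(C['pixels'][100:250,100:300,::-1],(800,600))
for z,col in((.02,(0,255,0)),(.05,(0,0,255))):
    for zz in(0,.03):
        q=np.array([(a*.025,b*.025,zz) for a,b in((-1,-1),(1,-1),(1,1),(-1,1))])
        u=(proj(C,place(q,.461,-.319,np.radians(10),z))-[99.5,99.5])*4-.5
        cv2.polylines(im,[u.round().astype(np.int32)],True,col,1)
cv2.imwrite('pics/s3.png',im)
```

```text
0.02 0.96 [np.float64(440.4), np.float64(-341.3), np.float64(18.3), np.float64(0.907)]
0.05 0.96 [np.float64(460.0), np.float64(-321.1), np.float64(24.9), np.float64(0.854)]
0.02 0.78 [np.float64(463.7), np.float64(-318.8), np.float64(25.3), np.float64(0.547)]
0.05 0.78 [np.float64(480.1), np.float64(-301.3), np.float64(25.2), np.float64(0.511)]
```

View pics/s3.png

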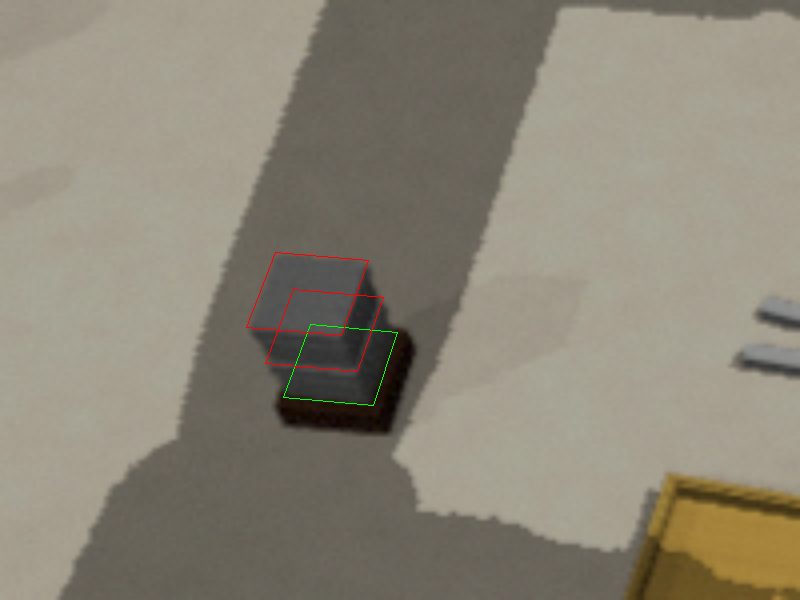

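The overlay of the predicted two-tin stack matches the picture to about 1 pixel (2 mm), top face at crop pixels (250–370, 255–330), so the stack is straight. Next is tin B.

```bash
python3 -m inch '[[[100,-0.4,0,50,0,0,0],[100,0,0,50,0,0,0],[100,0,0,21,0,0,0],[100,0,0,4,0,0,0],[0,0,0,0,0,0,0],[0,0,0,0,0,0,0],[0,0,0,0,0,0,0],[0,0,0,0,0,0,0]]]'
python3 -m inch '[[[0,0,0,0,0,0,0]]]'
python3 -m inch '[[[0,0,0,-15,0,0,0],[0,0,0,-45,0,0,0],[0,0,0,-50,0,0,0],[0,0,0,-40,0,0,0],[0,0,0,0,0,0,0],[0,0,0,0,0,0,0]]]'
python3 plan.py 461 -319 165 100 461 -319 92 100
```

```text
time: 17.6
ee_pos: [0.5011, 0.0829, 0.0175]
tcp_rot: [-180.0, 0.2, -170.0]
wrist_force: [0.2, -0.8, 5.5]
opening: 0.0488
grasp_force: 52.9
time: 17.73
ee_pos: [0.5011, 0.0829, 0.0175]
tcp_rot: [-180.0, 0.2, -170.0]
wrist_force: [-0.4, -0.2, 5.4]
opening: 0.0489
grasp_force: 52.9
time: 18.48
ee_pos: [0.4999, 0.0828, 0.1656]
tcp_rot: [180.0, -0.0, -170.0]
wrist_force: [-0.0, -0.6, -2.1]
opening: 0.0486
grasp_force: 52.2
now [499.9  82.8 165.6] yang -260.0 q [ 9. -2. -4. 88.  0. -1.] t 18.48 open 48.6 F [-0.  -0.6 -2.1] g 52.1510374546051 rot [ 180.   -0. -170.]
-> [461.0, -319.0, 165.0, 100.0] shift [ 108.3 -388.9    0.6] az 0.0 rows>= 7
-> [461.0, -319.0, 92.0, 100.0] shift [ 0. -0. 73.] az -0.0 rows>= 2
```

```bash
python3 -m inch '[[[0,6.8,-24.4,0,0,0,0],[0,13.5,-48.6,0,0,0,0],[0,14,-50.3,0,0,0,0],[0,14,-50.3,0,0,0,0],[0,14,-50.3,0,0,0,0],[0,14,-50.3,0,0,0,0],[0,14,-50.3,0,0,0,0],[0,11,-39.4,0,0,0,0]]]'
python3 -m inch '[[[0,7,-25,0,0,0,0],[0,0,0,0,0,0,0],[0,0,0,35,0,0,0],[0,0,0,25,0,0,0],[0,0,0,5,0,0,0],[0,0,0,0,0,0,0],[0,0,0,0,0,0,0]]]'
python3 plan.py 461 -319 93.5 100
```

```text
time: 19.48
ee_pos: [0.4625, -0.2948, 0.1641]
tcp_rot: [179.9, -0.1, -170.0]
wrist_force: [0.4, -0.7, -1.1]
opening: 0.0486
grasp_force: 52.1
time: 20.35
ee_pos: [0.4617, -0.3191, 0.102]
tcp_rot: [-179.9, 0.1, -169.9]
wrist_force: [0.5, 0.7, -1.7]
opening: 0.0487
grasp_force: 52.1
now [ 461.7 -319.1  102. ] yang -259.9 q [-35.   6.  -3.  81.   0. -45.] t 20.35 open 48.7 F [ 0.5  0.7 -1.7] g 52.124526500701904 rot [-1.799e+02  1.000e-01 -1.699e+02]
-> [461.0, -319.0, 93.5, 100.0] shift [0.7 0.2 8.5] az 0.1 rows>= 1
```

```bash
python3 -m inch '[[[0,0.6,0,4,0,0,0],[0,0,0,2,0,0,0],[0,0,0,1.5,0,0,0],[0,0,0,1.5,0,0,0],[0,0,0,0,0,0,0]]]'
python3 -m inch '[[[100,0,0,0,0,0,0],[100,0,0,0,0,0,0],[100,0,0,-10,0,0,0],[100,0,0,-40,0,0,0],[100,0,0,-20,0,0,0],[100,0,0,0,0,0,0],[100,0,0,0,0,0,0]]]'
python3 plan.py 677 -61 160 103 677 -61 13 103
```

```text
time: 20.98
ee_pos: [0.4607, -0.3192, 0.0935]
tcp_rot: [-179.9, 0.1, -170.0]
wrist_force: [-4.7, 2.5, 10.4]
opening: 0.0487
grasp_force: 53.5
time: 21.85
ee_pos: [0.4604, -0.3189, 0.1609]
tcp_rot: [180.0, -0.0, -170.0]
wrist_force: [-0.5, -0.0, -0.9]
opening: 0.0854
grasp_force: 0.0
now [ 460.4 -318.9  160.9] yang -260.0 q [-35.   6.   3.  87.   0. -45.] t 21.85 open 85.4 F [-0.5 -0.  -0.9] g 0.0 rot [ 180.   -0. -170.]
-> [677.0, -61.0, 160.0, 103.0] shift [-258.3  216.2    0.9] az -3.0 rows>= 6
-> [677.0, -61.0, 13.0, 103.0] shift [ -0.  -0. 147.] az -0.0 rows>= 3
```

```bash
python3 -m inch '[[[100,-22.3,18.2,0,0,0,0],[100,-40,33.5,0,0,0,0],[100,-40,33.5,0,0,0,0],[100,-40,33.5,0,0,0,0],[100,-40,33.5,0,0,0,0],[100,-40,33.5,0,0,0,0],[100,-36,30.5,0,0,0,-3],[100,0,0,40,0,0,0]]]'
python3 -m inch '[[[100,0,0,0,0,0,0],[100,0,0,0,0,0,0]]]'
python3 plan.py 677 -61 13 103
python3 - <<'E'
from h import *
T,C=cam('top'),cam('scene')
for c in (T,C):
  for b in dets(c,'tin1'):
    for z in(.004,.08):
        x0=back(c,b['extent'][:2],z+.015)
        if (x0[1]<-.25)==(z>.03): print(c['name'],z,round(b['conf'],2),fit(TIN,[(c,b['pixels'])],x0[:2],z))
E
```

```text
time: 22.85
ee_pos: [0.6801, -0.0583, 0.1223]
tcp_rot: [-180.0, 0.2, -166.7]
wrist_force: [0.3, -1.1, -1.1]
opening: 0.0852
grasp_force: 0.0
time: 23.1
ee_pos: [0.6768, -0.0616, 0.1223]
tcp_rot: [180.0, -0.0, -167.0]
wrist_force: [0.4, 0.5, 1.4]
opening: 0.0854
grasp_force: 0.0
now [676.8 -61.6 122.3] yang -257.0 q [ -5.  22.  19.  86.  -0. -18.] t 23.1 open 85.4 F [0.4 0.5 1.4] g 0.0 rot [ 180.   -0. -167.]
-> [677.0, -61.0, 13.0, 103.0] shift [ -0.3   0.6 109.3] az -0.0 rows>= 2
top 0.08 0.83 [np.float64(459.0), np.float64(-320.5), np.float64(8.7), np.float64(0.917)]
top 0.004 0.75 [np.float64(667.2), np.float64(96.6), np.float64(-16.0), np.float64(0.948)]
top 0.08 0.68 [np.float64(452.3), np.float64(-271.2), np.float64(4.9), np.float64(0.12)]
top 0.08 0.61 [np.float64(457.4), np.float64(-255.9), np.float64(-2.9), np.float64(0.127)]
scene 0.004 0.91 [np.float64(668.2), np.float64(97.5), np.float64(76.6), np.float64(0.948)]
scene 0.004 0.67 [np.float64(677.0), np.float64(-60.3), np.float64(107.1), np.float64(0.904)]
```

```bash
python3 -m inch '[[[100,0,0.5,50,0,0,-1.5],[100,0,0,40,0,0,0],[100,0,0,12,0,0,0],[100,0,0,4,0,0,0],[0,0,0,0,0,0,0],[0,0,0,0,0,0,0],[0,0,0,0,0,0,0],[0,0,0,0,0,0,0]]]'
python3 -m inch '[[[0,0,0,0,0,0,0]]]'
python3 -m inch '[[[0,0,0,-15,0,0,0],[0,0,0,-45,0,0,0],[0,0,0,-55,0,0,0],[0,0,0,-55,0,0,0],[0,0,0,-15,0,0,0],[0,0,0,0,0,0,0],[0,0,0,0,0,0,0]]]'
python3 plan.py 461 -319 202 100 461 -319 123 100
```

```text
time: 24.3
ee_pos: [0.6782, -0.0608, 0.0178]
tcp_rot: [-179.9, 0.2, -165.5]
wrist_force: [-0.6, -0.4, 6.1]
opening: 0.0485
grasp_force: 53.4
time: 24.42
ee_pos: [0.6782, -0.0608, 0.0178]
tcp_rot: [-179.9, 0.2, -165.5]
wrist_force: [-0.6, 0.2, 6.5]
opening: 0.0486
grasp_force: 53.4
time: 25.3
ee_pos: [0.6766, -0.0607, 0.1987]
tcp_rot: [179.9, -0.2, -165.5]
wrist_force: [-0.0, -0.3, -1.0]
opening: 0.0487
grasp_force: 52.6
now [676.6 -60.7 198.7] yang -255.5 q [ -5.  23.  29.  95.   0. -20.] t 25.3 open 48.7 F [-0.  -0.3 -1. ] g 52.62068510055542 rot [ 179.9   -0.2 -165.5]
-> [461.0, -319.0, 202.0, 100.0] shift [ 273.6 -196.    -3.3] az 4.5 rows>= 6
-> [461.0, -319.0, 123.0, 100.0] shift [ 0. -0. 79.] az -0.0 rows>= 2
```

```bash
python3 -m inch '[[[0,19.6,-14,0,0,0,0],[0,40,-29,0,0,0,0],[0,42,-30,0,0,0,0],[0,42,-30,0,0,0,0],[0,42,-30,0,0,0,0],[0,42,-30,0,0,0,0],[0,30,-21,0,0,0,0],[0,16,-12,0,0,0,0]]]'
python3 -m inch '[[[0,0,0,0,0,0,4.5],[0,0,0,0,0,0,0],[0,0,0,35,0,0,0],[0,0,0,26,0,0,0],[0,0,0,5,0,0,0],[0,0,0,0,0,0,0],[0,0,0,0,0,0,0]]]'
python3 plan.py 461 -319 123.8 100
```

```text
time: 26.3
ee_pos: [0.4598, -0.3199, 0.1992]
tcp_rot: [179.9, -0.1, -165.6]
wrist_force: [-0.8, 0.1, -1.2]
opening: 0.0488
grasp_force: 52.6
time: 27.18
ee_pos: [0.4621, -0.3193, 0.136]
tcp_rot: [-179.9, 0.1, -169.9]
wrist_force: [0.4, 0.1, -0.6]
opening: 0.049
grasp_force: 52.6
now [ 462.1 -319.3  136. ] yang -259.9 q [-35.   6.   0.  85.   0. -45.] t 27.18 open 49.0 F [ 0.4  0.1 -0.6] g 52.559664845466614 rot [-1.799e+02  1.000e-01 -1.699e+02]
-> [461.0, -319.0, 123.8, 100.0] shift [ 1.   0.5 12.2] az 0.1 rows>= 1
```

```bash
python3 -m inch '[[[0,0.8,0.3,6,0,0,0],[0,0,0,3,0,0,0],[0,0,0,2,0,0,0],[0,0,0,1,0,0,0],[0,0,0,0.8,0,0,0],[0,0,0,0,0,0,0]]]'
python3 plan.py
```

```text
time: 27.92
ee_pos: [0.4608, -0.319, 0.1238]
tcp_rot: [-179.9, 0.1, -170.0]
wrist_force: [-3.7, 3.2, 11.3]
opening: 0.0485
grasp_force: 54.0
now [ 460.8 -319.   123.8] yang -260.0 q [-35.   5.  -1.  83.   0. -45.] t 27.93 open 48.5 F [-3.7  3.2 11.3] g 53.95305812358856 rot [-1.799e+02  1.000e-01 -1.700e+02]
```

```bash
python3 -m inch '[[[100,0,0,0,0,0,0],[100,0,0,0,0,0,0],[100,0,0,-10,0,0,0],[100,0,0,-40,0,0,0],[100,0,0,-20,0,0,0],[100,0,0,0,0,0,0],[100,0,0,0,0,0,0]]]'
python3 plan.py 667.5 97 190 76
```

```text
time: 28.8
ee_pos: [0.4605, -0.3188, 0.1911]
tcp_rot: [180.0, -0.0, -170.0]
wrist_force: [-0.5, -0.1, -0.2]
opening: 0.0853
grasp_force: 0.0
now [ 460.5 -318.8  191.1] yang -260.0 q [-35.   6.   6.  91.  -0. -45.] t 28.8 open 85.3 F [-0.5 -0.1 -0.2] g 0.0 rot [ 180.   -0. -170.]
-> [667.5, 97.0, 190.0, 76.0] shift [-276.3  373.4    1.1] az 24.0 rows>= 8
```

```bash
python3 -m inch '[[[100,-16.3,23.4,0,0,0,0],[100,-32,43,0,0,0,0],[100,-34,46,0,0,0,0],[100,-34,46,0,0,0,0],[100,-34,46,0,0,0,0],[100,-34,46,0,0,0,0],[100,-34,46,0,0,0,0],[100,-34,46,0,0,0,0]]]'
python3 -m inch '[[[100,-24,31,0,0,0,8],[100,0,0,25,0,0,8],[100,0,0,40,0,0,8],[100,0,0,0,0,0,0],[100,0,0,0,0,0,0]]]'
python3 plan.py 667.5 97 13 76
python3 - <<'E'
from h import *
T,C=cam('top'),cam('scene')
for c in (T,C):
  for b in dets(c,'tin1'):
    for z in(.004,.11):
        x0=back(c,b['extent'][:2],z+.015)
        if (x0[1]<-.25)==(z>.03): print(c['name'],z,round(b['conf'],2),fit(TIN,[(c,b['pixels'])],x0[:2],z))
E
```

```text
time: 29.8
ee_pos: [0.6496, 0.0639, 0.1905]
tcp_rot: [180.0, -0.1, -170.0]
wrist_force: [0.6, -0.2, 0.0]
opening: 0.0854
grasp_force: 0.0
time: 30.42
ee_pos: [0.6677, 0.0968, 0.1279]
tcp_rot: [180.0, 0.0, 166.2]
wrist_force: [0.1, 0.4, 1.4]
opening: 0.0853
grasp_force: 0.0
now [667.7  96.8 127.9] yang 76.2 q [ 8. 22. 18. 87. -0. 22.] t 30.43 open 85.3 F [0.1 0.4 1.4] g 0.0 rot [180.    0.  166.2]
-> [667.5, 97.0, 13.0, 76.0] shift [  0.2   0.2 114.9] az 0.2 rows>= 2
top 0.11 0.8 [np.float64(458.8), np.float64(-320.3), np.float64(9.3), np.float64(0.957)]
top 0.11 0.46 [np.float64(453.3), np.float64(-269.1), np.float64(0.4), np.float64(0.135)]
scene 0.11 0.84 [np.float64(461.3), np.float64(-319.5), np.float64(107.0), np.float64(0.888)]
scene 0.11 0.76 [np.float64(518.5), np.float64(-261.9), np.float64(34.1), np.float64(0.482)]
scene 0.004 0.75 [np.float64(668.1), np.float64(97.1), np.float64(-15.1), np.float64(0.967)]
scene 0.11 0.54 [np.float64(482.9), np.float64(-297.6), np.float64(21.7), np.float64(0.61)]
scene 0.11 0.54 [np.float64(499.4), np.float64(-280.6), np.float64(31.3), np.float64(0.506)]
```

```bash
python3 -m inch '[[[100,0,0,50,0,0,1],[100,0,0,45,0,0,0],[100,0,0,13,0,0,0],[100,0,0,4,0,0,0],[0,0,0,0,0,0,0],[0,0,0,0,0,0,0],[0,0,0,0,0,0,0],[0,0,0,0,0,0,0]]]'
python3 -m inch '[[[0,0,0,0,0,0,0]]]'
python3 -m inch '[[[0,0,0,-15,0,0,0],[0,0,0,-45,0,0,0],[0,0,0,-55,0,0,0],[0,0,0,-55,0,0,0],[0,0,0,-40,0,0,0],[0,0,0,0,0,0,0],[0,0,0,0,0,0,0]]]'
python3 plan.py 461 -319 228 100 461 -319 153 100
```

```text
time: 31.62
ee_pos: [0.6687, 0.097, 0.0171]
tcp_rot: [179.9, 0.2, 165.0]
wrist_force: [-0.5, 0.5, 6.1]
opening: 0.0491
grasp_force: 53.5
time: 31.75
ee_pos: [0.6687, 0.097, 0.0171]
tcp_rot: [179.9, 0.2, 165.0]
wrist_force: [-0.9, 0.5, 6.1]
opening: 0.0486
grasp_force: 53.5
time: 32.62
ee_pos: [0.6675, 0.0969, 0.2246]
tcp_rot: [-180.0, -0.0, 165.0]
wrist_force: [-0.2, 0.2, -3.1]
opening: 0.0489
grasp_force: 52.6
now [667.5  96.9 224.6] yang 75.0 q [ 8. 23. 31. 98. -0. 23.] t 32.62 open 48.9 F [-0.2  0.2 -3.1] g 52.633758187294006 rot [-180.   -0.  165.]
-> [461.0, -319.0, 228.0, 100.0] shift [  92.1 -455.1   -3.4] az -25.0 rows>= 8
-> [461.0, -319.0, 153.0, 100.0] shift [ 0. -0. 75.] az -0.0 rows>= 2
```

```bash
python3 -m inch '[[[0,4.1,-20.1,0,0,0,0],[0,8,-40,0,0,0,0],[0,10,-49,0,0,0,0],[0,10,-49,0,0,0,0],[0,10,-49,0,0,0,0],[0,10,-49,0,0,0,0],[0,10,-49,0,0,0,0],[0,10,-49,0,0,0,0]]]'
python3 -m inch '[[[0,10,-49,0,0,0,0],[0,6,-32,0,0,0,0],[0,4,-20,0,0,0,-8],[0,0,0,0,0,0,-9],[0,0,0,0,0,0,-8],[0,0,0,35,0,0,0],[0,0,0,23,0,0,0],[0,0,0,0,0,0,0]]]'
python3 -m inch '[[[0,0,0,0,0,0,0]]]'
python3 plan.py 461 -319 153.1 100
```

```text
time: 33.62
ee_pos: [0.505, -0.2276, 0.2233]
tcp_rot: [180.0, -0.1, 165.0]
wrist_force: [0.3, -0.7, -1.4]
opening: 0.0487
grasp_force: 52.6
time: 34.62
ee_pos: [0.4597, -0.318, 0.1639]
tcp_rot: [179.8, -0.2, -170.0]
wrist_force: [-0.3, 0.4, -1.4]
opening: 0.0489
grasp_force: 52.5
time: 34.75
ee_pos: [0.461, -0.3189, 0.1673]
tcp_rot: [180.0, -0.0, -170.0]
wrist_force: [-0.3, -0.6, -1.2]
opening: 0.049
grasp_force: 52.5
now [ 461.  -318.9  167.3] yang -260.0 q [-35.   6.   4.  88.  -0. -45.] t 34.75 open 49.0 F [-0.3 -0.6 -1.2] g 52.46939778327942 rot [ 180.   -0. -170.]
-> [461.0, -319.0, 153.1, 100.0] shift [ 0.  -0.1 14.2] az 0.0 rows>= 1
```

```bash
python3 -m inch '[[[0,0,0,7,0,0,0],[0,0,0,4,0,0,0],[0,0,0,2,0,0,0],[0,0,0,1,0,0,0],[0,0,0,0.8,0,0,0],[0,0,0,0,0,0,0]]]'
python3 plan.py
```

```text
time: 35.5
ee_pos: [0.4612, -0.319, 0.1531]
tcp_rot: [-180.0, 0.0, -170.0]
wrist_force: [-1.8, 1.4, 6.2]
opening: 0.0489
grasp_force: 53.3
now [ 461.2 -319.   153.1] yang -260.0 q [-35.   6.   2.  86.   0. -45.] t 35.5 open 48.9 F [-1.8  1.4  6.2] g 53.28551530838013 rot [-180.    0. -170.]
```

```bash
python3 -m inch '[[[100,0,0,0,0,0,0],[100,0,0,0,0,0,0],[100,0,0,-10,0,0,0],[100,0,0,-40,0,0,0],[100,0,0,-50,0,0,0],[100,0,0,0,0,0,0],[100,0,0,0,0,0,0]]]'
python3 plan.py 400 100 253 87
```

```text
time: 36.38
ee_pos: [0.4612, -0.3191, 0.2522]
tcp_rot: [-180.0, 0.0, -170.0]
wrist_force: [0.2, -0.7, -0.7]
opening: 0.0855
grasp_force: 0.0
now [ 461.2 -319.1  252.2] yang -260.0 q [-35.   7.  15.  98.  -0. -45.] t 36.38 open 85.5 F [ 0.2 -0.7 -0.7] g 0.0 rot [-180.    0. -170.]
-> [400.0, 100.0, 253.0, 87.0] shift [-12.8 423.3  -0.8] az 13.0 rows>= 7
```

```bash
python3 -m inch '[[[100,-1.6,52.9,0,0,0,0],[100,-1.6,52.9,0,0,0,0],[100,-1.6,52.9,0,0,0,0],[100,-1.6,52.9,0,0,0,0],[100,-1.6,52.9,0,0,0,0],[100,-1.6,52.9,0,0,0,0],[100,-1.6,52.9,0,0,0,6.5],[100,-1.6,52.9,0,0,0,6.5]]]'
python3 -m inch '[[[100,0,0,0,0,0,0]]]'
python3 plan.py 514 286 180 87 514 286 108 87
python3 - <<'E'
from h import *
T,C=cam('top'),cam('scene')
for c in (T,C):
  for b in dets(c,'tin1'):
    z=.14; x0=back(c,b['extent'][:2],z+.015)
    print(c['name'],z,round(b['conf'],2),x0.round(3),fit(TIN,[(c,b['pixels'])],x0[:2],z))
A,B=dets(T,'sieve')[:1],dets(C,'sieve')[:1]
print(fit(SIEVE,[(T,A[0]['pixels']),(C,B[0]['pixels'])],(.514,.286),.004,-3))
a=C['pixels'][80:230,100:300,::-1]; b=T['pixels'][210:330,120:240,::-1]
cv2.imwrite('pics/s4.png',np.hstack([cv2.resize(a,(520,400)),cv2.resize(b,(280,280)).repeat(1,0) if 0 else cv2.copyMakeBorder(cv2.resize(b,(280,280)),0,120,0,0,0)]))
E
```

```text
time: 37.38
ee_pos: [0.4049, 0.1019, 0.2512]
tcp_rot: [-180.0, -0.1, 176.8]
wrist_force: [0.9, -0.1, -0.7]
opening: 0.085
grasp_force: 0.0
time: 37.5
ee_pos: [0.405, 0.1032, 0.2508]
tcp_rot: [-180.0, -0.1, 177.2]
wrist_force: [-0.3, -0.7, -0.9]
opening: 0.0856
grasp_force: 0.0
now [405.  103.2 250.8] yang 87.2 q [ 14. -12.  -4.  98.   0.  17.] t 37.5 open 85.6 F [-0.3 -0.7 -0.9] g 0.0 rot [-1.800e+02 -1.000e-01  1.772e+02]
-> [514.0, 286.0, 180.0, 87.0] shift [-100.   187.8   70.8] az 0.2 rows>= 4
-> [514.0, 286.0, 108.0, 87.0] shift [ 0. -0. 72.] az -0.0 rows>= 2
top 0.14 0.91 [ 0.458 -0.325  0.155] [np.float64(458.9), np.float64(-320.6), np.float64(8.7), np.float64(0.941)]
top 0.14 0.65 [ 0.454 -0.266  0.155] [np.float64(456.7), np.float64(-249.8), np.float64(88.6), np.float64(0.125)]
top 0.14 0.64 [ 0.457 -0.285  0.155] [np.float64(454.6), np.float64(-271.6), np.float64(90.2), np.float64(0.164)]
top 0.14 0.64 [0.532 0.252 0.155] [np.float64(505.7), np.float64(264.8), np.float64(117.0), np.float64(0.252)]
top 0.14 0.49 [ 0.455 -0.256  0.155] [np.float64(454.1), np.float64(-237.2), np.float64(94.9), np.float64(0.119)]
scene 0.14 0.89 [ 0.505 -0.275  0.155] [np.float64(502.8), np.float64(-277.1), np.float64(28.0), np.float64(0.499)]
scene 0.14 0.87 [ 0.485 -0.302  0.155] [np.float64(482.2), np.float64(-296.7), np.float64(24.4), np.float64(0.607)]
scene 0.14 0.78 [ 0.526 -0.259  0.155] [np.float64(524.6), np.float64(-256.7), np.float64(32.2), np.float64(0.492)]
scene 0.14 0.66 [ 0.541 -0.24   0.155] [np.float64(534.9), np.float64(-244.2), np.float64(34.3), np.float64(0.458)]
scene 0.14 0.6 [ 0.462 -0.321  0.155] [np.float64(461.1), np.float64(-319.8), np.float64(15.3), np.float64(0.891)]
[np.float64(516.2), np.float64(285.7), np.float64(-3.3), np.float64(0.839)]
```

View pics/s4.png

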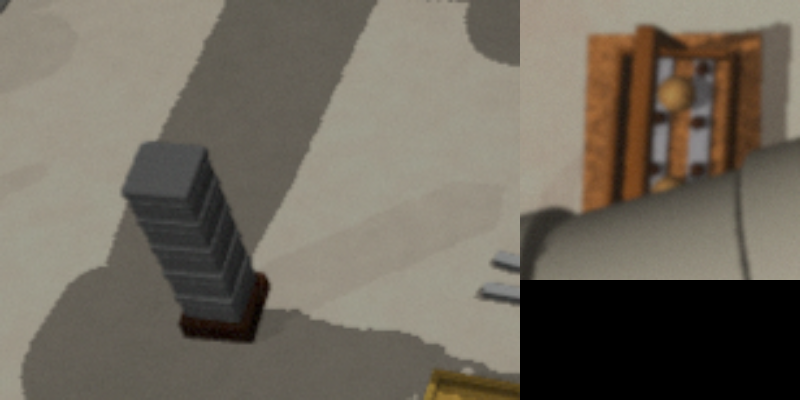

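The crop shows the five tins in one straight column on the block, from (165,170) down to (225,325). The sieve still stands on the mat, with hazelnuts and walnuts on the bars. Now I'll grasp the handle.

```bash
python3 -m inch '[[[100,-20,37.6,0,0,0,0],[100,-20,37.6,0,0,0,0],[100,-20,37.6,10,0,0,0],[100,-20,37.6,20,0,0,0],[100,-20,37.6,30,0,0,0],[100,0,0,0,0,0,0],[100,0,0,0,0,0,0]]]'
python3 - <<'E'
from h import *
T,C=cam('top'),cam('scene')
for c in(T,C): print([(d['position'],d['conf'],back(c,d['position'],.127).round(4)) for d in finder.mark_of(c['name'],'handle')[:2]])
E
python3 plan.py 514.5 286 106 87
```

```text
time: 38.67
ee_pos: [0.5158, 0.282, 0.1924]
tcp_rot: [-180.0, -0.0, 177.0]
wrist_force: [-0.1, 0.6, 0.6]
opening: 0.0854
grasp_force: 0.0
[([170.0, 268.5], 0.79, array([0.5115, 0.2874, 0.127 ]))]
[([474.6, 256.7], 0.96, array([0.5148, 0.2856, 0.127 ])), ([286.5, 378.8], 0.69, array([0.8   , 0.0467, 0.127 ]))]
now [515.8 282.3 193.7] yang 87.0 q [29.  9. 11. 91. -0. 32.] t 38.88 open 85.9 F [ 0.2 -0.1 -0.8] g 0.0 rot [1.799e+02 1.000e-01 1.770e+02]
-> [514.5, 286.0, 106.0, 87.0] shift [ 1.5  3.7 87.7] az -0.0 rows>= 2
```

```bash
python3 -m inch '[[[100,1.5,3.7,0,0,0,0],[100,0,0,30,0,0,0],[100,0,0,30,0,0,0],[100,0,0,20,0,0,0],[100,0,0,7.5,0,0,0],[40,0,0,0,0,0,0],[40,0,0,0,0,0,0]]]' 120
python3 -m inch '[[[0,0,0,0,0,0,0],[0,0,0,0,0,0,0],[0,0,0,0,0,0,0],[0,0,0,0,0,0,0],[0,0,0,0,0,0,0]]]'
python3 plan.py
```

```text
time: 39.75
ee_pos: [0.5147, 0.2871, 0.1059]
tcp_rot: [180.0, 0.1, 177.0]
wrist_force: [0.5, 0.8, -0.3]
opening: 0.0517
grasp_force: 0.0
time: 40.38
ee_pos: [0.5145, 0.2865, 0.1053]
tcp_rot: [-180.0, 0.1, 177.0]
wrist_force: [-1.0, -4.2, 5.7]
opening: 0.0165
grasp_force: 118.1
now [514.5 286.5 105.3] yang 87.0 q [29. 10.  1. 82. -0. 32.] t 40.38 open 16.5 F [-1.  -4.2  5.7] g 118.138028383255 rot [-1.80e+02  1.00e-01  1.77e+02]
```

```bash
python3 -m inch '[[[0,0,0,-1,0,0,0],[0,0,0,-3,0,0,0],[0,0,0,-5,0,0,0],[0,0,0,-6,0,0,0],[0,0,0,-6,0,0,0],[0,0,0,-5,0,0,0],[0,0,0,-3,0,0,0],[0,0,0,-1,0,0,0]]]'
python3 -m inch '[[[0,0,0,0,0,0,-0.5],[0,0,0,0,0,0,-1],[0,0,0,0,0,0,-1.2],[0,0,0,0,0,0,-1.2],[0,0,0,0,0,0,-1.2],[0,0,0,0,0,0,-1.2],[0,0,0,0,0,0,-0.8],[0,0,0,0,0,0,-0.5]]]'
python3 plan.py 590 11.5 136 94.6
python3 - <<'E'
from h import *
T,C=cam('top'),cam('scene')
a=C['pixels'][190:350,390:530,::-1]; b=T['pixels'][210:330,120:240,::-1]
cv2.imwrite('pics/s5.png',np.hstack([cv2.resize(a,(420,480)),cv2.resize(b,(380,480))]))
E
```

```text
time: 41.38
ee_pos: [0.5143, 0.2869, 0.1349]
tcp_rot: [180.0, 0.0, 177.0]
wrist_force: [2.7, 0.7, -5.0]
opening: 0.0164
grasp_force: 118.3
time: 42.38
ee_pos: [0.5143, 0.2868, 0.1347]
tcp_rot: [-180.0, 0.0, -175.3]
wrist_force: [5.7, 0.1, -4.7]
opening: 0.0166
grasp_force: 122.0
now [514.3 286.8 134.7] yang -265.3 q [29.  9.  4. 85. -0. 24.] t 42.38 open 16.6 F [ 5.7  0.1 -4.7] g 122.04251289367676 rot [-180.     0.  -175.3]
-> [590.0, 11.5, 136.0, 94.6] shift [ -53.1 -280.6   -1.3] az 0.1 rows>= 5
```

View pics/s5.png

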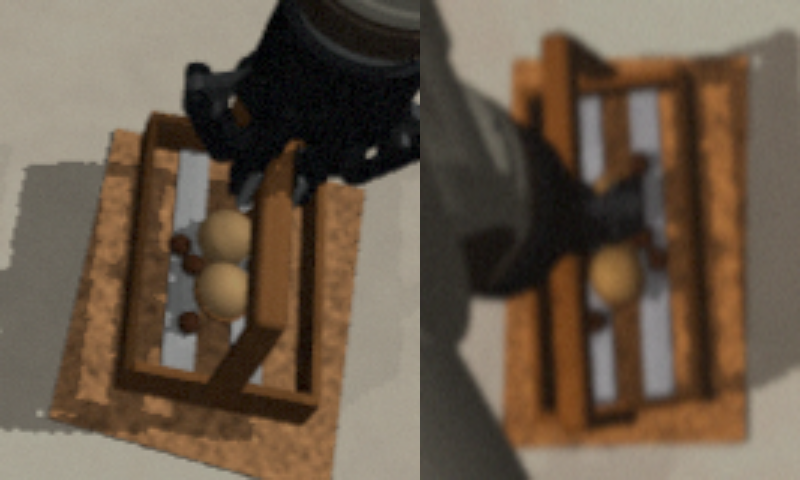

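The picture shows the sieve lifted and level, with both visible walnuts near the middle at (225,235) and (222,290) and the hazelnuts still on the bars. The carry will be slow.

```bash
python3 -m inch '[[[0,0,0,0,0,0,0],[0,-0.5,-2.6,0,0,0,0],[0,-1,-5.3,0,0,0,0],[0,-1.5,-8,0,0,0,0],[0,-2,-10.6,0,0,0,0],[0,-2.5,-13.2,0,0,0,0],[0,-3,-15.9,0,0,0,0],[0,-3.5,-18.5,0,0,0,0]]]'
python3 -m inch '[[[0,-4,-21.1,0,0,0,0],[0,-4.2,-22.4,0,0,0,0],[0,-4.2,-22.4,0,0,0,0],[0,-4.2,-22.4,0,0,0,0],[0,-4.2,-22.4,0,0,0,0],[0,-4,-21.1,0,0,0,0],[0,-3.5,-18.5,0,0,0,0],[0,-3,-15.9,0,0,0,0]]]'
python3 -m inch '[[[0,-2.5,-13.2,0,0,0,0],[0,-2,-10.6,0,0,0,0],[0,-1.5,-8,0,0,0,0],[0,-1,-5.3,0,0,0,0],[0,-0.5,-2.6,0,0,0,0],[0,0,0,0,0,0,0],[0,0,0,0,0,0,0]]]'
python3 plan.py 590 11.5 136 94.6
python3 - <<'E'
from h import *
T,C=cam('top'),cam('scene')
for c in(T,C):
    print(c['name'],[(d['position'],round(d['conf'],2)) for n in('handle','sieve') for d in finder.mark_of(c['name'],n)[:2]])
    print('haz',[(np.array(d['extent']).round(0).astype(int).tolist(),round(d['conf'],2)) for d in dets(c,'hazelnut1')])
a=C['pixels'][190:390,200:420,::-1]; b=T['pixels'][150:320,230:400,::-1]
cv2.imwrite('pics/s6.png',np.hstack([cv2.resize(a,(440,400)),cv2.resize(b,(360,400))]))
E
```

```text
time: 43.48
ee_pos: [0.5345, 0.2128, 0.1347]
tcp_rot: [-180.0, 0.0, -175.4]
wrist_force: [-3.1, 0.4, -3.7]
opening: 0.0166
grasp_force: 124.6
time: 44.48
ee_pos: [0.5791, 0.0497, 0.1347]
tcp_rot: [180.0, 0.0, -175.4]
wrist_force: [-7.4, -0.8, -6.5]
opening: 0.0166
grasp_force: 126.1
time: 45.35
ee_pos: [0.5895, 0.0123, 0.1347]
tcp_rot: [180.0, 0.0, -175.3]
wrist_force: [2.1, -0.4, -2.6]
opening: 0.0162
grasp_force: 125.9
now [589.5  12.3 134.7] yang -265.3 q [ 1. 10.  4. 85.  0. -3.] t 45.35 open 16.2 F [ 2.1 -0.4 -2.6] g 125.85885286331177 rot [ 180.     0.  -175.3]
-> [590.0, 11.5, 136.0, 94.6] shift [-0.5 -0.8 -1.3] az 0.1 rows>= 1
top []
haz []
scene [([311.1, 244.9], 0.59), ([309.8, 277.1], 0.94)]
haz [([323, 278, 10, 7], 0.58), ([354, 283, 5, 5], 0.54)]
```

View pics/s6.png

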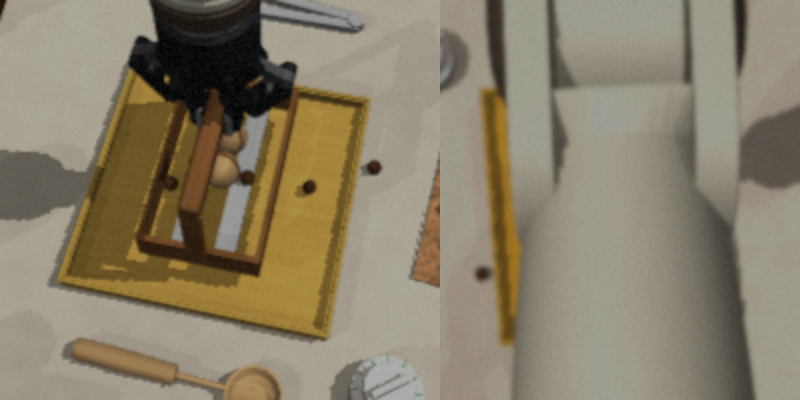

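One hazelnut dropped early and lies on the table at full-picture pixel (387,273). Another is already in the tray at (355,284). Two walnuts and at least two hazelnuts are still in the sieve. I'll shake first and recover the stray afterwards, before the final hold over the tray.

```bash
python3 -m inch '[[[0,0,-20,0,0,0,0],[0,0,40,0,0,0,0],[0,0,-40,0,0,0,0],[0,0,40,0,0,0,0],[0,0,-40,0,0,0,0],[0,0,20,0,0,0,0],[0,0,0,0,0,0,0],[0,0,0,0,0,0,0]]]'
python3 plan.py 590 11.5 136 94.6
python3 - <<'E'
from h import *
C=cam('scene')
print('haz',[(np.array(d['extent']).round(0).astype(int).tolist(),round(d['conf'],2)) for d in dets(C,'hazelnut1')])
cv2.imwrite('pics/s7.png',cv2.resize(C['pixels'][190:390,200:420,::-1],(660,600)))
E
```

```text
time: 46.75
ee_pos: [0.5895, 0.0119, 0.1347]
tcp_rot: [-180.0, 0.0, -175.3]
wrist_force: [-1.1, -0.7, -3.0]
opening: 0.0162
grasp_force: 126.5
now [589.5  11.9 134.7] yang -265.3 q [ 1. 10.  4. 85. -0. -3.] t 46.75 open 16.2 F [-1.1 -0.7 -3. ] g 126.5110445022583 rot [-180.     0.  -175.3]
-> [590.0, 11.5, 136.0, 94.6] shift [-0.4 -0.4 -1.3] az 0.1 rows>= 1
haz [([387, 273, 13, 5], 0.55), ([150, 300, 64, 60], 0.49), ([285, 281, 4, 9], 0.47), ([355, 283, 2, 7], 0.38)]
```

View pics/s7.png

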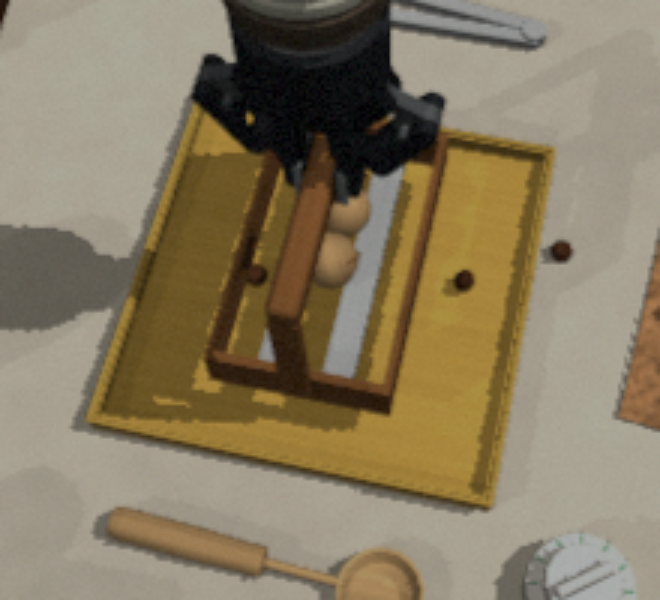

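The walnuts are still in the sieve at (348,210) and (336,260). The right bar is now empty. Hazelnuts show in the tray at (465,280) and (257,275), and the stray is at (562,250). I'll shake once more.

```bash
python3 -m inch '[[[0,0,-20,0,0,0,0],[0,0,40,0,0,0,0],[0,0,-40,0,0,0,0],[0,0,40,0,0,0,0],[0,0,-40,0,0,0,0],[0,0,40,0,0,0,0],[0,0,-40,0,0,0,0],[0,0,40,0,0,0,0]]]'
python3 -m inch '[[[0,0,-40,0,0,0,0],[0,0,40,0,0,0,0],[0,0,-40,0,0,0,0],[0,0,20,0,0,0,0],[0,0,0,0,0,0,0],[0,0,0,0,0,0,0]]]'
python3 plan.py 515.5 292 136 87
```

```text
time: 47.85
ee_pos: [0.5885, 0.0274, 0.1346]
tcp_rot: [-179.9, 0.0, -175.7]
wrist_force: [-3.2, 0.4, -4.0]
opening: 0.0162
grasp_force: 123.2
time: 48.6
ee_pos: [0.5895, 0.0118, 0.1347]
tcp_rot: [-180.0, 0.0, -175.3]
wrist_force: [5.8, 0.1, -4.9]
opening: 0.0162
grasp_force: 127.6
now [589.5  11.8 134.7] yang -265.3 q [ 1. 10.  4. 85. -0. -3.] t 48.6 open 16.2 F [ 5.8  0.1 -4.9] g 127.60312557220459 rot [-180.     0.  -175.3]
-> [515.5, 292.0, 136.0, 87.0] shift [ 51.1 285.3  -1.3] az 7.7 rows>= 5
```

```bash
python3 -m inch '[[[0,0.5,2.6,0,0,0,0],[0,1,5.3,0,0,0,0],[0,1.5,8,0,0,0,0],[0,2,10.6,0,0,0,0],[0,2.5,13.2,0,0,0,0],[0,3,15.9,0,0,0,0],[0,3.5,18.5,0,0,0,0],[0,4,21.1,0,0,0,0]]]'
python3 -m inch '[[[0,4,22.4,0,0,0,0],[0,4,22.4,0,0,0,0],[0,4,22.4,0,0,0,0],[0,4,22.4,0,0,0,0],[0,4,22,0,0,0,0],[0,3.5,18.5,0,0,0,0],[0,3,15.9,0,0,0,0],[0,3,14,0,0,0,0]]]'
python3 -m inch '[[[0,2,11,0,0,0,0],[0,1.5,8,0,0,0,0],[0,1,5.5,0,0,0,0],[0,1,3.5,0,0,0,0],[0,0.5,2,0,0,0,0],[0,0,0,0,0,0,0],[0,0,0,0,0,0,0]]]'
python3 plan.py 515.5 292 106 94.6
python3 - <<'E'
from h import *
T,C=cam('top'),cam('scene')
for c in(T,C): print('haz',c['name'],[(np.array(d['extent']).round(0).astype(int).tolist(),round(d['conf'],2),back(c,d['extent'][:2],.0055).round(3).tolist()) for d in dets(c,'hazelnut1')])
a=C['pixels'][190:390,200:530,::-1]; b=T['pixels'][150:320,130:380,::-1]
cv2.imwrite('pics/s8.png',np.vstack([cv2.resize(a,(500,300)),cv2.resize(b,(500,300)) ]))
E
```

```text
time: 49.6
ee_pos: [0.5634, 0.1069, 0.1347]
tcp_rot: [180.0, 0.0, -175.4]
wrist_force: [-6.7, -0.6, -5.7]
opening: 0.0159
grasp_force: 126.9
time: 50.6
ee_pos: [0.5212, 0.2635, 0.1347]
tcp_rot: [-180.0, 0.0, -175.4]
wrist_force: [-5.9, -3.4, -5.9]
opening: 0.0167
grasp_force: 125.1
time: 51.48
ee_pos: [0.5132, 0.2918, 0.1347]
tcp_rot: [-180.0, 0.0, -175.4]
wrist_force: [5.7, 2.1, -4.0]
opening: 0.0163
grasp_force: 125.3
now [513.2 291.8 134.7] yang -265.4 q [30. 10.  5. 85. -0. 25.] t 51.48 open 16.3 F [ 5.7  2.1 -4. ] g 125.29551029205322 rot [-180.     0.  -175.4]
-> [515.5, 292.0, 106.0, 94.6] shift [-2.3  0.1 28.7] az 0.0 rows>= 1
haz top []
haz scene [([312, 281, 4, 6], 0.53, [0.583, 0.012, 0.005]), ([425, 292, 8, 9], 0.45, [0.543, 0.227, 0.005]), ([387, 275, 11, 1], 0.41, [0.528, 0.15, 0.005]), ([285, 283, 4, 13], 0.36, [0.603, -0.038, 0.005])]
```

View pics/s8.png

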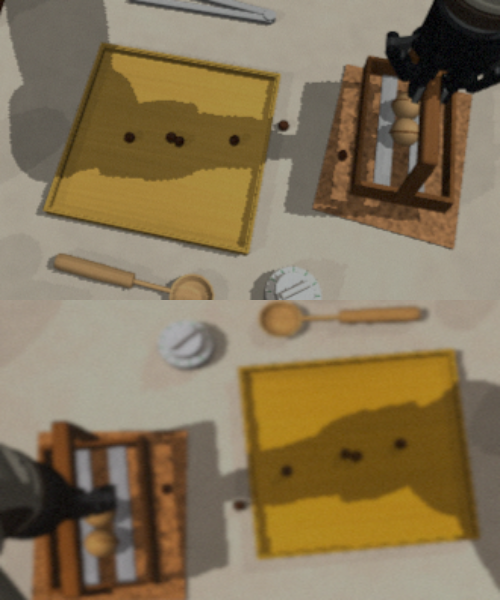

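Six hazelnuts are accounted for: four in the tray, one on the table near (0.528, 0.150), and one on the mat near (0.543, 0.227). The two walnuts are alone in the sieve. I'll set the sieve down 15 mm towards the far side of the mat, clear of that nut, then fetch the two strays.

```bash
python3 -m inch '[[[0,0,2,0,0,0,0],[0,0,5,0,0,0,0],[0,0,6,0,0,0,0],[0,0,4,4,0,0,0],[0,0,1,6,0,0,0],[0,0,0,6,0,0,0],[0,0,0,5,0,0,0],[0,0,0,3,0,0,0]]]'
python3 -m inch '[[[0,0,0,2,0,0,0],[0,0,0,1,0,0,0],[0,0,0,1,0,0,0],[0,0,0,0,0,0,0]]]'
python3 plan.py
```

```text
time: 52.68
ee_pos: [0.5116, 0.3097, 0.1102]
tcp_rot: [-180.0, -0.0, -175.4]
wrist_force: [1.4, 3.6, -3.4]
opening: 0.0164
grasp_force: 121.9
time: 53.18
ee_pos: [0.5117, 0.3099, 0.1067]
tcp_rot: [180.0, 0.0, -175.4]
wrist_force: [-2.5, -3.5, -4.0]
opening: 0.0162
grasp_force: 121.9
now [511.7 309.9 106.7] yang -265.4 q [31. 11.  3. 82.  0. 27.] t 53.17 open 16.2 F [-2.5 -3.5 -4. ] g 121.86726093292236 rot [ 180.     0.  -175.4]
```

```bash
python3 -m inch '[[[0,0,0,0.7,0,0,0],[0,0,0,0.7,0,0,0],[0,0,0,0,0,0,0]]]'
python3 -m inch '[[[0,0,0,0.7,0,0,0],[0,0,0,0.5,0,0,0],[0,0,0,0,0,0,0]]]'
```

```text
time: 53.55
ee_pos: [0.5117, 0.3099, 0.1054]
tcp_rot: [180.0, 0.0, -175.4]
wrist_force: [-0.9, -1.3, -4.5]
opening: 0.0163
grasp_force: 123.4
time: 53.92
ee_pos: [0.5117, 0.3098, 0.1053]
tcp_rot: [180.0, 0.1, -175.4]
wrist_force: [-3.2, -3.7, 6.1]
opening: 0.0166
grasp_force: 125.7
```

```bash
python3 -m inch '[[[60,0,0,0,0,0,0],[60,0,0,0,0,0,0],[60,0,0,-15,0,0,0],[60,0,0,-40,0,0,0],[60,0,0,-50,0,0,0],[60,0,-30,0,0,0,0],[60,0,-50,0,0,0,0],[60,0,-50,0,0,0,0]]]' 20
python3 -m inch '[[[60,50,-35,0,0,0,0],[60,50,0,0,0,0,0],[60,0,0,0,0,0,0],[60,0,0,0,0,0,0]]]'
python3 - <<'E'
from h import *
T,C=cam('top'),cam('scene')
for c in(T,C): print('haz',c['name'],[(np.array(d['extent']).round(1).tolist(),round(d['conf'],2),back(c,d['extent'][:2],.0055).round(4).tolist()) for d in dets(c,'hazelnut1',.2)])
A,B=dets(T,'sieve')[:1],dets(C,'sieve')[:1]
print(fit(SIEVE,[(T,A[0]['pixels']),(C,B[0]['pixels'])],(.514,.306),.004,4))
# own blob search: dark pixels near predicted spots
for c in(T,C):
    g=c['pixels'].astype(int).sum(2)
    for X in((.528,.150,.0055),(.543,.227,.0095)):
        u=proj(c,[X])[0].round().astype(int); w=g[u[1]-8:u[1]+9,u[0]-8:u[0]+9]; k=np.clip(np.median(w)*.6-w,0,None)
        r,q=np.mgrid[-8:9,-8:9]; print(c['name'],X,k.sum(), back(c,(u[0]+(k*q).sum()/k.sum(),u[1]+(k*r).sum()/k.sum()),X[2]).round(4))
E
python3 plan.py
```

```text
time: 54.92
ee_pos: [0.5223, 0.1793, 0.2103]
tcp_rot: [180.0, 0.1, -175.3]
wrist_force: [-0.2, 1.0, 0.6]
opening: 0.0517
grasp_force: 0.0
time: 55.42
ee_pos: [0.4259, 0.1376, 0.2102]
tcp_rot: [180.0, 0.1, -175.3]
wrist_force: [-0.4, 0.0, -0.2]
opening: 0.0513
grasp_force: 0.0
haz top []
haz scene [([384.4, 273.9, 9.3, 3.6], 0.61, [0.5277, 0.1436, 0.0055]), ([353.7, 283.1, 3.0, 10.9], 0.59, [0.5643, 0.0908, 0.0055]), ([310.9, 282.7, 7.7, 6.4], 0.54, [0.5872, 0.0104, 0.0055]), ([425.7, 294.9, 5.0, 7.1], 0.43, [0.549, 0.2297, 0.0055])]
[np.float64(515.9), np.float64(309.1), np.float64(4.9), np.float64(0.182)]
top (0.528, 0.15, 0.0055) 2438.7999999999993 [0.5223 0.1442 0.0055]
top (0.543, 0.227, 0.0095) 426.0 [0.531  0.2325 0.0095]
scene (0.528, 0.15, 0.0055) 5560.0 [0.5258 0.147  0.0055]
scene (0.543, 0.227, 0.0095) 1312.6000000000001 [0.5468 0.2288 0.0095]
now [425.8 137.5 208.8] yang -265.4 q [18. -9. -6. 93.  0. 13.] t 55.73 open 51.5 F [0.3 0.2 0.7] g 0.0 rot [-180.    -0.  -175.4]
```

Run:
```python
from h import *
T,C=cam('top'),cam('scene')
a=C['pixels'][210:350,350:530,::-1]; b=T['pixels'][190:330,140:280,::-1]
cv2.imwrite('pics/s9.png',np.hstack([cv2.resize(a,None,fx=2.4,fy=2.4),cv2.resize(b,None,fx=2.4,fy=2.4)]))
```

```text
(no output)
```

View pics/s9.png

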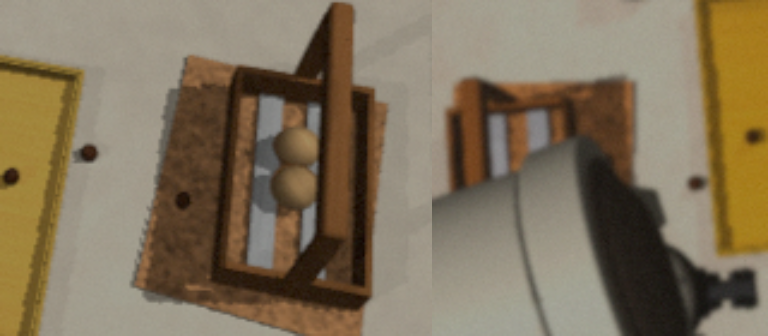

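The scene crop shows the table nut at full-picture pixel (387.1,273.7) and the mat nut at (426.3,293.3). The top crop shows the table nut at (250,266). The sieve stands clear of both.

```bash
python3 - <<'E'
from h import *
T,C=cam('top'),cam('scene')
print(back(C,(387.1,273.75),.006).round(4),back(T,(250,266.25),.006).round(4),back(C,(426.3,293.3),.01).round(4))
E
python3 plan.py 525 147 100 4.6
```

```text
[0.5261 0.1486 0.006 ] [0.5215 0.1435 0.006 ] [0.5476 0.2298 0.01  ]
now [425.5 137.4 208.9] yang -265.4 q [18. -9. -6. 93. -0. 13.] t 55.92 open 51.0 F [-0.3  0.7  0. ] g 0.0 rot [-180.    -0.  -175.4]
-> [525.0, 147.0, 100.0, 4.6] shift [-100.     1.5  108.9] az 90.0 rows>= 9
```

```bash
python3 -m inch '[[[60,-33,0.5,0,0,0,0],[60,-33,0.5,0,0,0,0],[60,-34,0.5,0,0,0,0],[60,0,0,0,0,0,10],[60,0,0,0,0,0,10],[60,0,0,0,0,0,10],[60,0,0,20,0,0,10],[60,0,0,20,0,0,10]]]'
python3 -m inch '[[[60,0,0,20,0,0,10],[60,0,0,20,0,0,10],[60,0,0,20,0,0,10],[60,0,0,9,0,0,10],[60,0,0,0,0,0,0],[60,0,0,0,0,0,0]]]'
python3 plan.py 524.5 146.5 2 4.6
python3 - <<'E'
from h import *
C=cam('scene')
print([(np.array(d['extent']).round(1).tolist(),round(d['conf'],2),back(C,d['extent'][:2],.0055).round(4).tolist()) for d in dets(C,'hazelnut1',.2)])
E
```

```text
time: 56.92
ee_pos: [0.5251, 0.147, 0.1686]
tcp_rot: [180.0, 0.0, 134.3]
wrist_force: [0.5, -0.1, 0.3]
opening: 0.0514
grasp_force: 0.0
time: 57.68
ee_pos: [0.5251, 0.147, 0.1006]
tcp_rot: [180.0, -0.0, 94.9]
wrist_force: [-0.5, -0.1, 1.2]
opening: 0.0512
grasp_force: 0.0
now [525.1 147.  100.6] yang 4.9 q [ 16.   4.  -6.  81.  -0. 101.] t 57.67 open 51.2 F [-0.5 -0.1  1.2] g 0.0 rot [180.   -0.   94.9]
-> [524.5, 146.5, 2.0, 4.6] shift [-0.4 -0.7 98.6] az 0.3 rows>= 2
[([177.4, 180.7, 33.1, 23.5], 0.65, [0.4316, -0.3564, 0.0055]), ([284.6, 281.5, 7.6, 11.4], 0.63, [0.5994, -0.0399, 0.0055]), ([385.5, 273.9, 4.8, -0.2], 0.57, [0.5271, 0.1457, 0.0055]), ([310.9, 282.7, 8.1, 8.6], 0.54, [0.5872, 0.0104, 0.0055]), ([354.5, 284.2, 5.6, 12.2], 0.52, [0.5661, 0.0929, 0.0055]), ([426.6, 293.8, 2.9, -0.9], 0.39, [0.5463, 0.231, 0.0055]), ([473.2, 272.0, 17.3, 15.7], 0.28, [0.4739, 0.3104, 0.0055])]
```

```bash
python3 -m inch '[[[60,-0.4,-0.7,45,0,0,0],[60,0,0,35,0,0,0],[60,0,0,14,0,0,0],[60,0,0,4,0,0,0],[60,0,0,0,0,0,0],[0,0,0,0,0,0,0],[0,0,0,0,0,0,0],[0,0,0,0,0,0,0]]]' 20
python3 -m inch '[[[0,0,0,0,0,0,0],[0,0,0,0,0,0,0],[0,0,0,0,0,0,0]]]'
python3 plan.py
```

```text
time: 58.78
ee_pos: [0.5248, 0.1466, 0.003]
tcp_rot: [179.9, -0.0, 94.6]
wrist_force: [-0.5, -0.3, 6.0]
opening: 0.0136
grasp_force: 19.6
time: 59.15
ee_pos: [0.5247, 0.1466, 0.0029]
tcp_rot: [179.9, -0.0, 94.6]
wrist_force: [0.2, 0.0, 6.1]
opening: 0.0133
grasp_force: 19.6
now [524.7 146.6   2.9] yang 4.6 q [ 16.   6. -14.  70.   0. 101.] t 59.15 open 13.3 F [0.2 0.  6.1] g 19.633501768112183 rot [179.9  -0.   94.6]
```

Gripped: the opening is 13.3 mm, which is a nut. I'll lift it and drop it into the tray at about (545, 45).

```bash
python3 -m inch '[[[0,0,0,-10,0,0,0],[0,0,0,-30,0,0,0],[0,0,0,-30,0,0,0],[0,0,0,0,0,0,0]]]'
python3 plan.py 540 45 40 4.6 547 230 70 4.6
```

```text
time: 59.65
ee_pos: [0.5256, 0.1468, 0.075]
tcp_rot: [179.8, -0.0, 94.6]
wrist_force: [0.9, 0.4, -0.2]
opening: 0.0136
grasp_force: 19.5
now [525.6 146.8  75. ] yang 4.6 q [ 16.   4.  -8.  78.  -0. 101.] t 59.65 open 13.6 F [ 0.9  0.4 -0.2] g 19.544353187084198 rot [179.8  -0.   94.6]
-> [540.0, 45.0, 40.0, 4.6] shift [-102.7    6.1   35. ] az 0.0 rows>= 2
-> [547.0, 230.0, 70.0, 4.6] shift [183.8  21.8 -30. ] az -0.0 rows>= 4
```

```bash
python3 -m inch '[[[0,-34,2,0,0,0,0],[0,-34,2,0,0,0,0],[0,-34.7,2,0,0,0,0],[0,0,0,35,0,0,0],[0,0,0,28,0,0,0],[0,0,0,0,0,0,0],[40,0,0,0,0,0,0],[60,0,0,0,0,0,0]]]'
python3 -m inch '[[[60,0,0,0,0,0,0],[60,0,0,-30,0,0,0],[60,0,0,-40,0,0,0],[60,40,0,0,0,0,0],[60,50,0,0,0,0,0],[60,50,12,0,0,0,0],[60,43,10,0,0,0,0],[60,0,0,0,0,0,0]]]'
python3 plan.py 547 230 6 4.6
python3 - <<'E'
from h import *
C=cam('scene')
print([(np.array(d['extent']).round(1).tolist(),round(d['conf'],2),back(C,d['extent'][:2],.0095).round(4).tolist()) for d in dets(C,'hazelnut1',.2)])
cv2.imwrite('pics/s10.png',cv2.resize(C['pixels'][200:370,220:520,::-1],(750,425)))
E
```

```text
time: 60.65
ee_pos: [0.5388, 0.0447, 0.0097]
tcp_rot: [180.0, 0.0, 94.7]
wrist_force: [0.1, 0.2, -0.6]
opening: 0.049
grasp_force: 0.0
time: 61.65
ee_pos: [0.5456, 0.2315, 0.079]
tcp_rot: [180.0, -0.0, 94.8]
wrist_force: [-0.8, -0.5, -0.6]
opening: 0.0512
grasp_force: 0.0
now [545.6 231.5  79. ] yang 4.8 q [ 23.  10.  -1.  79.   0. 108.] t 61.65 open 51.2 F [-0.8 -0.5 -0.6] g 0.0 rot [180.   -0.   94.8]
-> [547.0, 230.0, 6.0, 4.6] shift [-1.6  1.3 73. ] az 0.2 rows>= 2
[([284.8, 283.5, 10.0, 13.3], 0.58, [0.6051, -0.0371, 0.0095]), ([335.1, 266.1, 5.9, 7.8], 0.56, [0.5407, 0.046, 0.0095]), ([311.1, 283.4, 5.1, 11.0], 0.54, [0.5903, 0.012, 0.0095]), ([353.2, 284.1, 2.7, 6.1], 0.53, [0.5685, 0.0908, 0.0095]), ([182.9, 188.6, 32.6, 23.2], 0.35, [0.4508, -0.3319, 0.0095])]
```

View pics/s10.png

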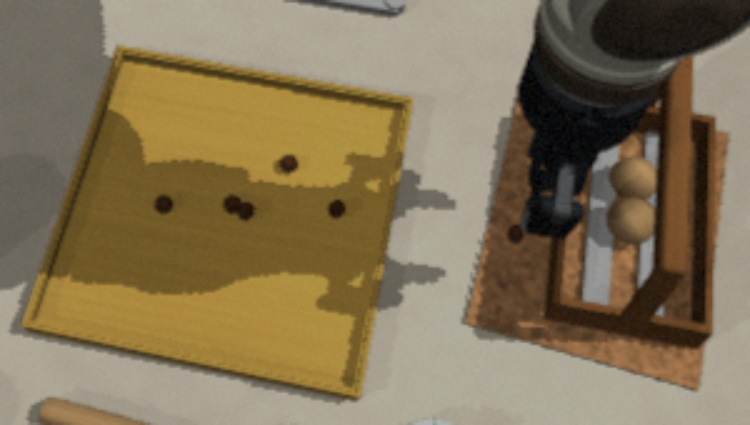

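Five nuts are now in the tray. The last one is on the mat at full-picture pixel (426,293), which confirms (547, 230).

```bash
python3 -m inch '[[[60,-1.6,0.5,35,0,0,0],[60,0,0,25,0,0,0],[60,0,0,11,0,0,0],[60,0,0,2,0,0,0],[60,0,0,0,0,0,0],[0,0,0,0,0,0,0],[0,0,0,0,0,0,0],[0,0,0,0,0,0,0]]]' 20
python3 -m inch '[[[0,0,0,0,0,0,0],[0,0,0,0,0,0,0],[0,0,0,0,0,0,0]]]'
python3 -m inch '[[[0,0,0,-10,0,0,0],[0,0,0,-30,0,0,0],[0,0,0,-30,0,0,0],[0,0,0,0,0,0,0]]]'
python3 plan.py 530 45 40 4.6 515 309 250 94.6
```

```text
time: 62.75
ee_pos: [0.5466, 0.2274, 0.0067]
tcp_rot: [179.9, -0.0, 94.6]
wrist_force: [1.0, -0.1, 2.6]
opening: 0.0136
grasp_force: 20.3
time: 63.12
ee_pos: [0.5466, 0.2274, 0.0066]
tcp_rot: [179.9, -0.0, 94.6]
wrist_force: [0.3, 0.7, 6.1]
opening: 0.0137
grasp_force: 20.5
time: 63.62
ee_pos: [0.5474, 0.2277, 0.0789]
tcp_rot: [179.8, -0.1, 94.6]
wrist_force: [-0.3, -0.5, -0.4]
opening: 0.0135
grasp_force: 20.1
now [547.4 227.7  78.9] yang 4.6 q [ 23.  10.  -1.  79.   0. 108.] t 63.62 open 13.5 F [-0.3 -0.5 -0.4] g 20.072456896305084 rot [ 1.798e+02 -1.000e-01  9.460e+01]
-> [530.0, 45.0, 40.0, 4.6] shift [-180.7  -32.2   38.9] az 0.0 rows>= 4
-> [515.0, 309.0, 250.0, 94.6] shift [ 264.4    6.2 -210. ] az -90.0 rows>= 9
```

```bash
python3 -m inch '[[[0,-39,-7.4,0,0,0,0],[0,-39,-7.4,0,0,0,0],[0,-39,-7.4,0,0,0,0],[0,-39,-7.4,0,0,0,0],[0,0,0,35,0,0,0],[0,0,0,32,0,0,0],[0,0,0,0,0,0,0],[40,0,0,0,0,0,0]]]'
python3 -m inch '[[[60,0,0,0,0,0,0],[60,0,0,0,0,0,0],[60,0,0,-40,0,0,0],[60,0,0,-55,0,0,0],[60,0,0,-55,0,0,0],[60,0,0,-30,0,0,-10],[60,0,0,0,0,0,-10],[60,0,0,0,0,0,-10]]]'
python3 -m inch '[[[60,0,0,0,0,0,-10],[60,0,0,0,0,0,-10],[60,0,0,0,0,0,-10],[60,0,0,0,0,0,-10],[60,0,0,0,0,0,-10],[60,0,0,0,0,0,-10],[60,0,0,0,0,0,0]]]'
python3 - <<'E'
from h import *
T,C=cam('top'),cam('scene')
print([(np.array(d['extent']).round(1).tolist(),round(d['conf'],2),back(C,d['extent'][:2],.0095).round(4).tolist()) for d in dets(C,'hazelnut1',.2)])
for c in(T,C): print([(d['position'],round(d['conf'],2),back(c,d['position'],.127).round(4)) for d in finder.mark_of(c['name'],'handle')[:1]])
A,B=dets(T,'sieve')[:1],dets(C,'sieve')[:1]
for c,d in((T,A),(C,B)):
    if d: print(fit(SIEVE,[(c,d[0]['pixels'])],(.514,.309),.004,4))
print('tins',[back(c,d['extent'][:2],.155).round(3).tolist() for c in(T,C) for d in dets(c,'tin1',.5)])
E
python3 plan.py 514 309.5 190 94.6
```

```text
time: 64.62
ee_pos: [0.529, 0.0693, 0.0089]
tcp_rot: [-179.9, 0.0, 94.6]
wrist_force: [0.5, -0.1, -0.2]
opening: 0.0308
grasp_force: 0.0
time: 65.62
ee_pos: [0.5296, 0.0694, 0.1899]
tcp_rot: [179.9, 0.0, 125.0]
wrist_force: [0.6, -0.4, -1.1]
opening: 0.0514
grasp_force: 0.0
time: 66.5
ee_pos: [0.5294, 0.0694, 0.1893]
tcp_rot: [180.0, 0.0, -175.4]
wrist_force: [0.6, 0.1, -0.3]
opening: 0.0511
grasp_force: 0.0
[([312.1, 283.2, 6.8, 12.0], 0.58, [0.5893, 0.0137, 0.0095]), ([352.9, 282.9, 4.6, 8.6], 0.51, [0.5662, 0.0895, 0.0095]), ([334.6, 266.4, 9.7, -3.2], 0.51, [0.5416, 0.0453, 0.0095]), ([167.3, 160.1, 31.0, 23.5], 0.4, [0.3859, -0.4037, 0.0095])]
[([157.9, 274.1], 0.74, array([0.501, 0.311, 0.127]))]
[([490.6, 258.4], 0.75, array([0.5105, 0.3119, 0.127 ]))]
[np.float64(509.2), np.float64(312.5), np.float64(1.4), np.float64(0.803)]
[np.float64(513.7), np.float64(309.5), np.float64(4.4), np.float64(0.968)]
tins [[0.453, -0.267, 0.155], [0.453, -0.322, 0.155], [0.466, -0.319, 0.155], [0.542, -0.243, 0.155], [0.523, -0.254, 0.155], [0.505, -0.275, 0.155], [0.485, -0.3, 0.155]]
now [529.4  69.3 189.1] yang -265.4 q [ 7.  2.  2. 90. -0.  3.] t 66.95 open 50.8 F [-0.5  0.   0.6] g 0.0 rot [-180.    -0.  -175.4]
-> [514.0, 309.5, 190.0, 94.6] shift [ -3.9 240.6  -0.9] az -0.0 rows>= 4
```

```bash
python3 -m inch '[[[60,-0.4,40,0,0,0,0],[60,-0.4,50,0,0,0,0],[60,-0.4,50,0,0,0,0],[60,-0.4,50,0,0,0,0],[60,-0.4,40,0,0,0,0],[60,0,11,0,0,0,0],[60,0,0,0,0,0,0],[60,0,0,0,0,0,0]]]' 120
python3 plan.py 512 310 105.5 94.6
```

```text
time: 67.95
ee_pos: [0.5121, 0.3086, 0.1892]
tcp_rot: [-180.0, 0.0, -175.4]
wrist_force: [-1.4, -0.1, 0.4]
opening: 0.0515
grasp_force: 0.0
now [512.1 308.6 189.2] yang -265.4 q [31. 11. 12. 91. -0. 27.] t 67.95 open 51.5 F [-1.4 -0.1  0.4] g 0.0 rot [-180.     0.  -175.4]
-> [512.0, 310.0, 105.5, 94.6] shift [ 0.   1.4 83.7] az -0.0 rows>= 2
```

```bash
python3 -m inch '[[[60,0,1.4,30,0,0,0],[60,0,0,30,0,0,0],[60,0,0,18,0,0,0],[60,0,0,5.5,0,0,0],[60,0,0,0,0,0,0],[0,0,0,0,0,0,0],[0,0,0,0,0,0,0],[0,0,0,0,0,0,0]]]' 120
python3 -m inch '[[[0,0,0,0,0,0,0],[0,0,0,0,0,0,0],[0,0,0,0,0,0,0],[0,0,0,-1,0,0,0],[0,0,0,-3,0,0,0],[0,0,0,-5,0,0,0],[0,0,0,-7,0,0,0],[0,0,0,-7,0,0,0]]]'
python3 -m inch '[[[0,0,0,-7,0,0,0],[0,0,0,-5,0,0,0],[0,0,0,-3,0,0,0],[0,0,0,-1,0,0,0],[0,0,0,0,0,0,0]]]'
python3 plan.py 575 60 145 94.6
```

```text
time: 68.95
ee_pos: [0.5122, 0.3111, 0.1064]
tcp_rot: [180.0, 0.1, -175.4]
wrist_force: [1.1, -2.6, 4.0]
opening: 0.0162
grasp_force: 117.6
time: 69.95
ee_pos: [0.5118, 0.3112, 0.1291]
tcp_rot: [180.0, 0.0, -175.4]
wrist_force: [-1.6, 0.7, -3.7]
opening: 0.0166
grasp_force: 117.9
time: 70.58
ee_pos: [0.5117, 0.3111, 0.1445]
tcp_rot: [-180.0, -0.0, -175.4]
wrist_force: [0.9, -2.3, -3.9]
opening: 0.0162
grasp_force: 118.0
now [511.7 311.1 144.5] yang -265.4 q [31. 11.  7. 86. -0. 27.] t 70.58 open 16.2 F [ 0.9 -2.3 -3.9] g 118.0213737487793 rot [-180.    -0.  -175.4]
-> [575.0, 60.0, 145.0, 94.6] shift [ -42.8 -255.4   -0.5] az 0.0 rows>= 5
```

```bash
python3 -m inch '[[[0,-0.5,-2.6,0,0,0,0],[0,-1,-5.3,0,0,0,0],[0,-1.5,-8,0,0,0,0],[0,-2,-10.6,0,0,0,0],[0,-2.5,-13.2,0,0,0,0],[0,-3,-15.9,0,0,0,0],[0,-3.5,-18.5,0,0,0,0],[0,-3.5,-21.1,0,0,0,0]]]'
python3 -m inch '[[[0,-3.5,-21.4,0,0,0,0],[0,-3.5,-21.4,0,0,0,0],[0,-3.5,-21.4,0,0,0,0],[0,-3.5,-21.1,0,0,0,0],[0,-3.5,-18.5,0,0,0,0],[0,-3,-15.9,0,0,0,0],[0,-2.5,-13.2,0,0,0,0],[0,-2,-10.6,0,0,0,0]]]'
python3 -m inch '[[[0,-1.5,-8,0,0,0,0],[0,-1,-5.3,0,0,0,0],[0,-0.5,-2.6,0,0,0,0],[0,0,0,0,0,0,0],[0,0,0,0,0,0,0],[0,0,0,0,0,0,0],[0,0,0,0,0,0,0],[0,0,0,0,0,0,0]]]'
python3 plan.py 515.5 292 145 94.6
python3 - <<'E'
from h import *
T,C=cam('top'),cam('scene')
a=C['pixels'][200:370,220:480,::-1]
cv2.imwrite('pics/s11.png',cv2.resize(a,(780,510)))
E
```

```text
time: 71.58
ee_pos: [0.5373, 0.2162, 0.1446]
tcp_rot: [-180.0, 0.0, -175.4]
wrist_force: [2.9, 2.3, -4.6]
opening: 0.0165
grasp_force: 118.0
time: 72.58
ee_pos: [0.5736, 0.0759, 0.1445]
tcp_rot: [180.0, -0.0, -175.4]
wrist_force: [-1.0, -0.5, -3.2]
opening: 0.0164
grasp_force: 119.6
time: 73.58
ee_pos: [0.5777, 0.0611, 0.1446]
tcp_rot: [180.0, 0.0, -175.4]
wrist_force: [-0.3, -0.4, -4.2]
opening: 0.0166
grasp_force: 119.6
now [577.7  61.1 144.6] yang -265.4 q [ 6.  8.  4. 86.  0.  1.] t 73.58 open 16.6 F [-0.3 -0.4 -4.2] g 119.61883306503296 rot [ 180.     0.  -175.4]
-> [515.5, 292.0, 145.0, 94.6] shift [ 43.3 235.2  -0.4] az 0.0 rows>= 4
```

View pics/s11.png

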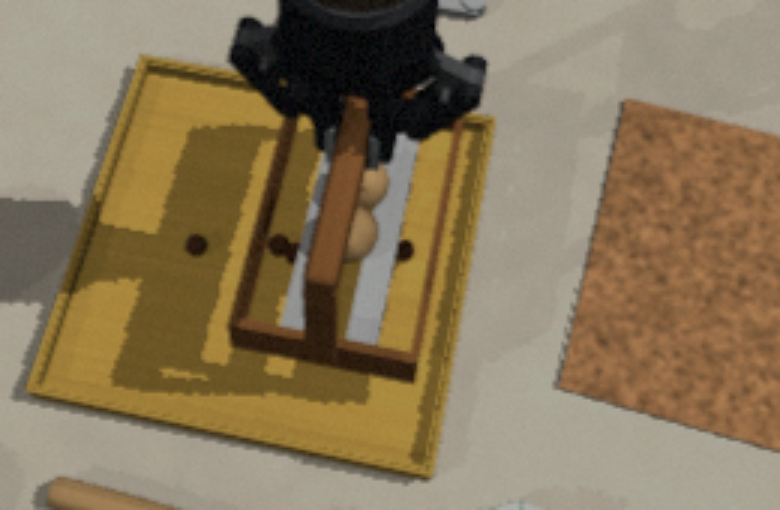

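The sieve is over the tray with both walnuts at (372,185) and (355,232). The mat and table are clear of nuts, and the tray nuts are visible through the slots. I'll carry it back to the middle of the mat.

```bash
python3 -m inch '[[[0,0.5,2.6,0,0,0,0],[0,1,5.3,0,0,0,0],[0,1.5,8,0,0,0,0],[0,2,10.6,0,0,0,0],[0,2.5,13.2,0,0,0,0],[0,3,15.9,0,0,0,0],[0,3.5,18.5,0,0,0,0],[0,3.5,20,0,0,0,0]]]'
python3 -m inch '[[[0,3.7,20,0,0,0,0],[0,3.7,20,0,0,0,0],[0,3.7,20,0,0,0,0],[0,3.5,18.5,0,0,0,0],[0,3,15.9,0,0,0,0],[0,2.5,13.2,0,0,0,0],[0,2,10.6,0,0,0,0],[0,1.5,8,0,0,0,0]]]'
python3 -m inch '[[[0,1,5.3,0,0,0,0],[0,0.7,4.6,0,0,0,0],[0,0.5,2.6,0,0,0,0],[0,0,0,2,0,0,0],[0,0,0,4,0,0,0],[0,0,0,6,0,0,0],[0,0,0,6,0,0,0],[0,0,0,6,0,0,0]]]'
python3 -m inch '[[[0,0,0,5,0,0,0],[0,0,0,4,0,0,0],[0,0,0,2,0,0,0],[0,0,0,1,0,0,0],[0,0,0,0,0,0,0]]]'
python3 plan.py 514.5 291 105.5 94.6
```

```text
time: 74.68
ee_pos: [0.5522, 0.1548, 0.1446]
tcp_rot: [180.0, 0.0, -175.4]
wrist_force: [-0.4, -0.6, -4.4]
opening: 0.0162
grasp_force: 119.5
time: 75.68
ee_pos: [0.5188, 0.2778, 0.1446]
tcp_rot: [-180.0, 0.0, -175.4]
wrist_force: [1.0, -1.2, -4.3]
opening: 0.0166
grasp_force: 119.0
time: 76.68
ee_pos: [0.5157, 0.2895, 0.12]
tcp_rot: [-180.0, -0.0, -175.4]
wrist_force: [1.9, -0.5, -4.1]
opening: 0.0164
grasp_force: 119.0
time: 77.3
ee_pos: [0.5158, 0.2896, 0.1087]
tcp_rot: [180.0, 0.0, -175.4]
wrist_force: [0.4, -1.5, -3.5]
opening: 0.0164
grasp_force: 119.0
now [515.8 289.6 108.7] yang -265.4 q [29. 10.  2. 82. -0. 25.] t 77.3 open 16.4 F [ 0.4 -1.5 -3.5] g 119.0218985080719 rot [ 180.     0.  -175.4]
-> [514.5, 291.0, 105.5, 94.6] shift [1.2 1.5 3.2] az 0.0 rows>= 1
```

```bash
python3 -m inch '[[[0,0,0,1,0,0,0],[0,0,0,1,0,0,0],[0,0,0,0.7,0,0,0],[0,0,0,0.7,0,0,0],[0,0,0,0,0,0,0]]]'
python3 plan.py
```

```text
time: 77.92
ee_pos: [0.5158, 0.2894, 0.1064]
tcp_rot: [180.0, 0.1, -175.4]
wrist_force: [-3.4, -3.3, 5.6]
opening: 0.0162
grasp_force: 120.9
now [515.8 289.4 106.4] yang -265.4 q [29. 10.  2. 82. -0. 25.] t 77.92 open 16.2 F [-3.4 -3.3  5.6] g 120.91756939888 rot [ 1.800e+02  1.000e-01 -1.754e+02]
```

Landed. Now release, lift and clear out, then check everything.

```bash
python3 -m inch '[[[60,0,0,0,0,0,0],[60,0,0,0,0,0,0],[60,0,0,-15,0,0,0],[60,0,0,-40,0,0,0],[60,0,0,-50,0,0,0],[60,0,0,-30,0,0,0],[60,50,0,0,0,0,0],[60,50,0,0,0,0,0]]]' 20
python3 -m inch '[[[60,50,0,0,0,0,0],[60,50,30,0,0,0,0],[60,40,50,0,0,0,0],[60,0,50,0,0,0,0],[60,0,50,0,0,0,0],[60,0,0,0,0,0,0],[60,0,0,0,0,0,0]]]'
python3 - <<'E'
from h import *
T,C=cam('top'),cam('scene')
for c in(T,C):
    d=dets(c,'sieve'); print(fit(SIEVE,[(c,d[0]['pixels'])],(.516,.290),.004,4) if d else None)
    for b in dets(c,'tin1',.5):
        x0=back(c,b['extent'][:2],.155)
        if np.hypot(x0[0]-.461,x0[1]+.319)<.02: print('top tin',c['name'],fit(TIN,[(c,b['pixels'])],x0[:2],.14,10))
print(bot.get_obs()['ee_pos'])
a=C['pixels'][90:380,120:530,::-1]
cv2.imwrite('pics/s12.png',cv2.resize(a,(800,566)))
E
```

```text
time: 78.92
ee_pos: [0.4154, 0.2815, 0.2412]
tcp_rot: [180.0, 0.1, -175.4]
wrist_force: [0.4, -0.3, -0.1]
opening: 0.0508
grasp_force: 0.0
time: 79.8
ee_pos: [0.2629, 0.4483, 0.2408]
tcp_rot: [-180.0, 0.0, -175.3]
wrist_force: [0.0, 0.3, 0.1]
opening: 0.0512
grasp_force: 0.0
[np.float64(512.7), np.float64(287.7), np.float64(4.4), np.float64(0.982)]
top tin top [np.float64(458.9), np.float64(-320.8), np.float64(9.0), np.float64(0.913)]
[np.float64(517.8), np.float64(288.2), np.float64(4.6), np.float64(0.968)]
top tin scene [np.float64(461.0), np.float64(-318.8), np.float64(16.4), np.float64(0.869)]
[0.26329355 0.44787993 0.24075325]
```

View pics/s12.png

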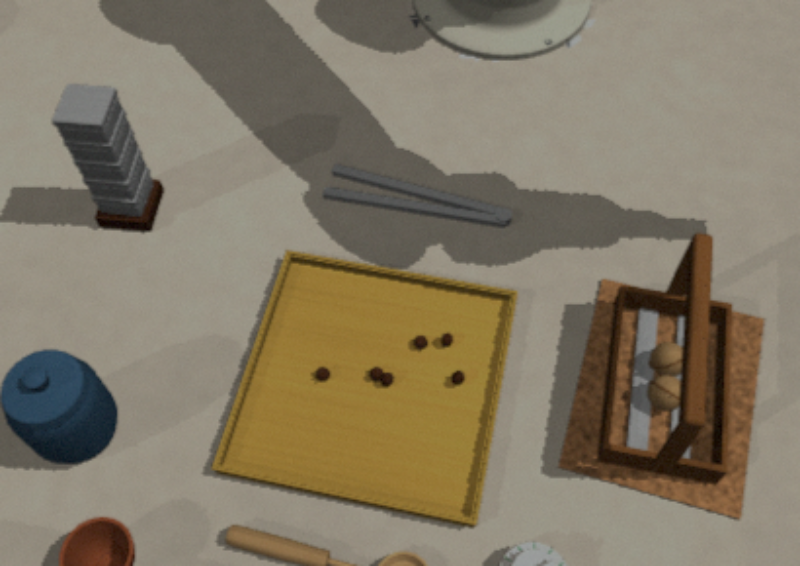

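The final picture shows all six hazelnuts in the tray, around (320–460, 340–380). The five tins are in a column at (110,150), and the sieve with its two walnuts is centred on the mat at (665,390). The tongs, jar and spoon haven't moved. Handing in.

```bash
python3 -c "
from workcell import bot
print(bot.job_done())"
```

```text
the job is handed in; nothing more can be done
None
```

I handed the job in with no verdict shown: five tins are stacked on the block, all six hazelnuts are in the tray, and the sieve with its two walnuts is on the middle of the mat; two hazelnuts that fell beside the tray during the carries were picked up with the fingers (not from the sieve) and put in the tray before the final hold over it.

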